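Lay a coaster blank on the coater's carrier board with the gap set by a spacer bar

ROBOT

A 6-joint arm with a two-finger parallel gripper is mounted at the origin on a cart in front of the work surface, level with it; the furniture and walls round the work are solid. World frame = base frame: x ahead of the robot, y to its left, z up, the work surface at z = 0. Lengths are in mm, angles in rad, forces in N, time in s.
With the tool pointing down it reaches from about 350 to 725 mm from the base axis. Payload 6 kg.
Tool frame: the origin (TCP) lies midway between the tips of the shut fingers; the grasp point (between the pads) lies 19 mm behind it; y points along the fingers, x is the direction in which the jaws open and shut, and the axes are right-handed (so a half turn about y gives the same grasp; the last joint's range is limited). The gripper opens to 85 mm and grips with 20 to 120 N. Pads are 22 mm wide; open, the fingers measure 114 mm over their backs; the gripper's body (76 mm by 85 mm) begins 54 mm behind the grasp point. The pads swing forward as they close: fully open they stand 13 mm farther back than shut.
Start: joints at [1.465, 0.04, 0.085, 0, -1.615, -0.334], TCP at [255.427, 542.891, 231.261] pointing down, gripper open.
Joint ranges: [-2.56, 2.56], [-1.29, 2.01], [-1.08, 1.49], [-3.29, 1.98], [-2.81, -0.18], [-2.99, 2.99]. Speed limits (rad/s): [2.57, 2.57, 3.01, 3.14, 3.14, 3.14].

INTERFACE

Orientations are given as a unit quaternion [x, y, z, w].
In Python, from cell import manip gives the robot as it stands.
- The arm moves only by the tool arm_command, never from a script. Its argument "series" is a list of rows, each an object with "delta_pos": the shift along the tool's x, y, z in m, a list of three; "turn": the turn, a rotation vector about the tool's x, y, z in degrees, a list of three; "fingers": the gripper's target within -1 to 1 (fully open at 1, half-way at 0, shut at -1). A call has 1 to 20 rows; each row shifts and turns the commanded pose from where the row before left it, along the tool's axes as they then stand; what a row does not reach is not made up. A row lasts 1/12 s, in which the tool goes at most 41.7 mm and 7.16 degrees, less where a joint would pass 70% of its speed; a pose out of reach is approached as far as the arm can. A call with a gripper value outside its range is refused whole. The fingers move at their own pace and stop on an object; the grip force is fixed at half the most. Time passes only in rows, so rows that do not move let the fingers close. It gives the time, the measured TCP pose, the force and the opening at its end, in the units of the state.
- manip.state(): the state, without advancing time (a new reading comes with each control period).
- manip.grab_frame(name): name is "scene" or "top" or "wrist"; returns the picture (420x560x3 uint8, red, green, blue); there is no depth.
- manip.camera_info(name): a dict with "K" (3x3 intrinsics, pixels), "position" and "attitude" of the camera in the world. Camera axes: x right, y up, looking along -z (the intrinsics and any distortion apply to the point x, -y, -z); pixel columns grow to the right and rows downward; lengths in mm; the calibration is good to about 2 mm. The wrist camera is an equidistant fisheye: a pixel r from the principal point sees the ray r / f radians off the axis. A picture is of the moment at which its call begins: read the wrist's pose just before it. camera_info takes no time and is no camera call; for the wrist camera it gives the pose at the moment of the call.
- manip.hand_in(): hands the job in, once; it reports no verdict.
The state is a dict: "time_s": time; "q": joint angles; "qvel": joint speeds; "joint_efforts": joint torques, N m; "tcp_pos": TCP position; "orientation": TCP orientation; "contact_force": force on the tool from outside, world axes, zero at the start; "moment": the same for the moment, N m; "finger_gap": finger opening in mm.
Only numpy, scipy, OpenCV 4.12 (cv2) and the standard library are available. Lean on these libraries where they do the work, as an engineer would, in place of code of your own. Each camera call takes 0.05 s, during which the arm holds its last target.

TASK

Load the loose ceramic blank on the carrier board for the coater: stand the steel spacer bar on the board between the two blanks, then bring the loose blank square against the back fence and up against the bar, and slide the end stop up against it so that the row is closed on the bar. Then lift the bar out without disturbing the row and put it down on the bench clear of the board; leave the other things on the bench alone.

Things in the scene. Friction and masses are not known exactly. Their poses are not given: they have to be found in the camera images.
- carrier_board: Fixed aluminium board, plate top 10 mm above the bench. Origin on the bench under the middle of the row, which runs left to right: +x points to the back fence (away from the robot), +y along the fence to the left, towards the sliding stop. Plate x -70 to +70, y -160 to +162 mm. Fence: face at x = +45 mm, 20 mm high above the plate. Fixed end stop at the right: inner face y = -145 mm, 20 mm high.
- laid_blank: Unglazed ceramic coaster blank already laid in the right back corner, between fence and fixed end stop, and held fast there by two small spring clips on its right (-y) edge, 90 x 90 x 16 mm. Origin: centre of its underside, at (0, -100, +10) mm in the board's frame; its axes are parallel to the board's.
- loose_blank: Unglazed ceramic coaster blank to be laid, 90 x 90 x 16 mm, lying flat and askew on the plate, clear of fence, laid blank and sliding stop; about 0.26 kg, slides easily (friction about 0.2), too wide to grasp. Origin: centre of its underside; at the start its axes are within 0.2 rad of the board's.
- spacer_bar: Steel spacer bar (parallel) 100 (its x) x 12 (its y) x 48 (its z) mm, about 0.2 kg, loose, standing on its 12 mm wide edge on the bench left of the board. Origin: its centre, 24 mm above what it stands on. Its width sets the gap. It stands 32 mm proud of the blanks; in the gap its middle lies 5 to 30 mm nearer the board's front than the blanks' middle (it is longer than they are).
- sliding_stop (a joint): Slide of the black end stop along the fence, in m: grows as the stop moves in -y of the board (right, towards the row), 0 at the far left, range 0 to 0.125. It drags with about 1 N and stays where it is left. Inner face of its arm at y = +130 mm - joint in the board's frame.
- stop_post (a point): Middle of the length of the upright steel post on the sliding stop's arm by which it is pushed: 16 mm in diameter, from 30 to 64 mm above the bench, 28 mm in front of the row's middle line (x = -28 mm on the board). The arm under it is 14 mm wide (y) and 88 mm long (x), its top 30 mm above the bench. The post's axis is 7 mm to the +y side of the arm's inner face.
- stop_face (a point): Middle of the inner (right) face of the sliding stop's arm, the face that meets the loose blank's +y edge; 20.5 mm above the bench.
- swab_jar: White jar 69 mm wide, 74 mm high, behind the board; a bystander. Origin: centre of its underside.
- wipes_pack: Flat pack 94 x 134 x 34 mm behind the board; a bystander. Origin: centre of its underside.
- silver_tape: Roll of tape 55 mm wide, 50 mm high, to the left of the spacer bar; a bystander. Origin: centre of its underside. Behind it and the bar stands the coater, a tall fixed cabinet: its front is at about x = 0.57 m in the room from y = 0 to the left; keep the arm clear of it.

How it is judged:
By the outcome, as a careful person would: the job done as asked, in the order asked, and still so for the second after the job is handed in, with the robot touching nothing.
It also fails if it takes over 70 s, if anything falls off the work surface, if the arm or the gripper's body presses on something with over 40 N, if the wrist force passes 120 N, or if a joint passes its speed limit or range.

## Working session

There is one attempt and no reset: what is moved stays moved. The work goes in short steps, Python scripts to look and compute and a tool call to move; the robot and the scene stay as the last step left them, time stands still between calls to the robot, and variables do not carry over. Pictures are saved under pics/ and viewed, and the job is handed in when it is done.

Besides the shell and the picture viewer there is one more tool, called after "Call:" as a command line: name --argument value ..., lists and objects as JSON in quotes. arm_command: Moves the arm, as the interface text tells. Its arguments: {"type":"object","properties":{"series":{"type":"array","items":{"type":"object","properties":{"delta_pos":{"type":"array","items":{"type":"number"}},"turn":{"type":"array","items":{"type":"number"}},"fingers":{"type":"number"}}}}},"required":["series"]}

```bash
ls; mkdir -p pics
python3 - <<'E'
from cell import manip
import cv2
s=manip.state()
for k,v in s.items(): print(k,v)
for n in("scene","top","wrist"):
    print(n,manip.camera_info(n))
    cv2.imwrite(f"pics/a_{n}.png",manip.grab_frame(n)[:,:,::-1])
E
```

```text
pics
time_s 0.0
q [ 1.46468121e+00  4.08209721e-02  8.38158708e-02 -4.99101186e-04
 -1.61553438e+00 -3.33670684e-01]
qvel [-0.00064458 -0.00182038 -0.00079334  0.00024761 -0.00038523  0.00055667]
joint_efforts [ 2.41271425e-05 -3.68205070e+01  3.47428000e+01  6.93262249e+00
 -5.26638512e-03  1.50550642e-05]
tcp_pos [255.23583283 542.62855754 230.26953022]
orientation [ 0.37942573 -0.59664582  0.59739132 -0.37838274]
contact_force [-0.24383832 -0.07981932  0.01484914]
moment [0.01332473 0.04263359 0.04583844]
finger_gap 85.36166417441115
scene {'K': array([[382.16649678,   0.        , 276.10192121],
       [  0.        , 382.16649678, 212.93991009],
       [  0.        ,   0.        ,   1.        ]]), 'position': array([  28.01248125, -358.01476686,  720.92569081]), 'attitude': array([ 0.32717145, -0.17974072, -0.44135074,  0.81600346])}
top {'K': array([[421.10744495,   0.        , 279.0588834 ],
       [  0.        , 421.10744495, 209.64975514],
       [  0.        ,   0.        ,   1.        ]]), 'position': array([ 483.82856821,  -30.36205612, 1150.26560781]), 'attitude': array([-0.03038896,  0.02529753,  0.70791608, -0.70518889])}
wrist {'K': array([[325.1922621 ,   0.        , 279.59677723],
       [  0.        , 325.1922621 , 209.69832861],
       [  0.        ,   0.        ,   1.        ]]), 'position': array([321.63201409, 510.92657998, 372.88013072]), 'attitude': array([ 0.07810159, -0.12169064,  0.83541528, -0.53025733])}
```

View pics/a_top.png

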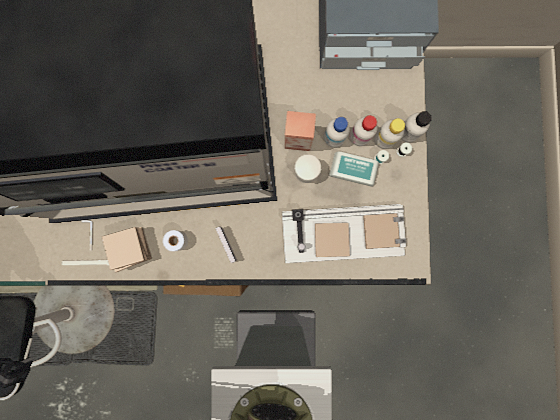

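View pics/a_scene.png

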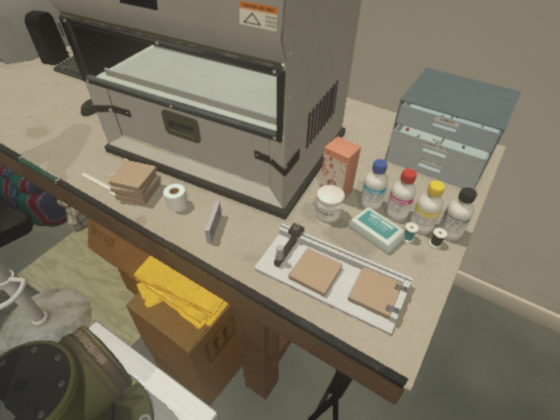

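View pics/a_wrist.png

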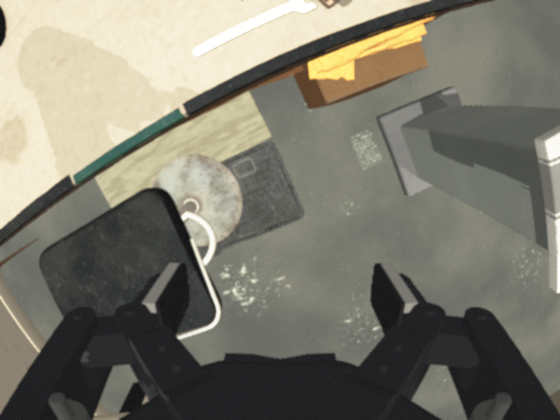

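```bash
cat > h.py <<'E'
import numpy as np, cv2
from scipy.spatial.transform import Rotation as R
from cell import manip
def cam(n):
    c=manip.camera_info(n); return c,n
def ray(cn,uv):
    c,n=cn; K=c["K"]; uv=np.atleast_2d(uv).astype(float)
    x=(uv[:,0]-K[0,2])/K[0,0]; y=(uv[:,1]-K[1,2])/K[1,1]
    if n=="wrist":
        r=np.hypot(x,y)+1e-12; d=np.stack([x/r*np.sin(r),-y/r*np.sin(r),-np.cos(r)],1)
    else: d=np.stack([x,-y,-np.ones_like(x)],1)
    return R.from_quat(c["attitude"]).apply(d)
def plane(cn,uv,z):
    d=ray(cn,uv); p=cn[0]["position"]; t=(z-p[2])/d[:,2]; return p+d*t[:,None]
def proj(cn,P):
    c,n=cn; K=c["K"]; q=R.from_quat(c["attitude"]).inv().apply(np.atleast_2d(P)-c["position"])
    x,y,z=q[:,0],-q[:,1],-q[:,2]
    if n=="wrist":
        r=np.hypot(x,y)+1e-12; th=np.arctan2(r,z); x,y=x/r*th,y/r*th
    else: x,y=x/z,y/z
    return np.stack([x*K[0,0]+K[0,2],y*K[1,1]+K[1,2]],1)
def save(name,im,box=None,s=1):
    if box: im=im[box[1]:box[3],box[0]:box[2]]
    cv2.imwrite(f"pics/{name}.png",cv2.resize(im,None,fx=s,fy=s,interpolation=cv2.INTER_CUBIC)[:,:,::-1])
def tool():
    s=manip.state(); return s["tcp_pos"],R.from_quat(s["orientation"])
def delta(target,qt=None):
    """tool-axis delta (m) for a world target, and rotvec deg to orientation qt (Rotation)"""
    p,r=tool(); d=r.inv().apply(np.array(target)-p)/1000
    return d.round(4), (None if qt is None else np.degrees((r.inv()*qt).as_rotvec()).round(2))
E
python3 - <<'E'
from h import *
p,r=tool(); print(p,r.as_matrix().round(3))
im=cv2.imread("pics/a_top.png")[:,:,::-1]
save("b1",im,(150,190,430,280),2.8)
c=cam("top")
for uv in [(283,210),(405,206),(285,262),(405,256),(301,214),(301,247),(365,227),(220,228),(234,261),(173,240)]: print(uv,plane(c,uv,10)[0].round(0))
E
```

```text
[255.29550484 542.7011507  230.53238918] [[-0.426 -0.     0.905]
 [-0.905 -0.001 -0.426]
 [ 0.001 -1.     0.   ]]
(283, 210) [573. -33.  10.]
(405, 206) [ 582. -364.   10.]
(285, 262) [433. -38.  10.]
(405, 256) [ 448. -360.   10.]
(301, 214) [562. -82.  10.]
(301, 247) [473. -81.  10.]
(365, 227) [ 526. -254.   10.]
(220, 228) [525. 138.  10.]
(234, 261) [436. 100.  10.]
(173, 240) [493. 265.  10.]
```

View pics/b1.png

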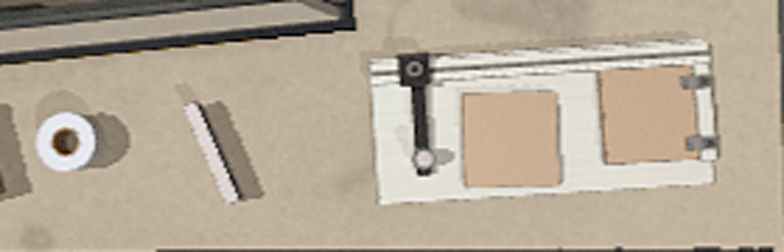

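Run:
```python
from h import *
c=cam("top")
a=plane(c,[(218.5,227.5),(233.5,261)],48); print(a, a.mean(0), np.degrees(np.arctan2(*(a[0]-a[1])[[1,0]])))
print(delta([480,115,230]))
```

```text
[[524.60415393 136.24571817  48.        ]
 [437.27840106  96.48586182  48.        ]] [480.94127749 116.36579     48.        ] 24.48001378007661
(array([0.2913, 0.001 , 0.3854]), None)
```

Call:
arm_command --series '[{"delta_pos": [0.0224, 0, 0.0296], "fingers": 1}, {"delta_pos": [0.0224, 0, 0.0296], "fingers": 1}, {"delta_pos": [0.0224, 0, 0.0296], "fingers": 1}, {"delta_pos": [0.0224, 0, 0.0296], "fingers": 1}, {"delta_pos": [0.0224, 0, 0.0296], "fingers": 1}, {"delta_pos": [0.0224, 0, 0.0296], "fingers": 1}, {"delta_pos": [0.0224, 0, 0.0296], "fingers": 1}, {"delta_pos": [0.0224, 0, 0.0296], "fingers": 1}, {"delta_pos": [0.0224, 0, 0.0296], "fingers": 1}, {"delta_pos": [0.0224, 0, 0.0296], "fingers": 1}, {"delta_pos": [0.0224, 0, 0.0296], "fingers": 1}, {"delta_pos": [0.0224, 0, 0.0296], "fingers": 1}, {"delta_pos": [0.0224, 0, 0.0296], "fingers": 1}]'

```text
invalid input
```

Call:
arm_command --series '[{"turn": [0, 7, 0], "fingers": 1}, {"turn": [0, 7, 0], "fingers": 1}, {"turn": [0, 7, 0], "fingers": 1}, {"turn": [0, 7, 0], "fingers": 1}, {"turn": [0, 7, 0], "fingers": 1}, {"turn": [0, 7, 0], "fingers": 1}, {"turn": [0, 7, 0], "fingers": 1}, {"turn": [0, 7, 0], "fingers": 1}, {"turn": [0, 7, 0], "fingers": 1}, {"turn": [0, 7, 0], "fingers": 1}, {"turn": [0, 7, 0], "fingers": 1}, {"turn": [0, 7, 0], "fingers": 1}, {"turn": [0, 7, 0], "fingers": 1}, {"turn": [0, 7, 0], "fingers": 1}, {"turn": [0, 7, 0], "fingers": 1}, {"turn": [0, 7, 0], "fingers": 1}, {"turn": [0, 7, 0], "fingers": 1}, {"turn": [0, 7, 0], "fingers": 1}, {"turn": [0, 5, 0], "fingers": 1}, {"fingers": 1}]'

```text
invalid input
```

Run:
```python
from h import *
p,r=tool(); print(p,r.as_matrix().round(3),manip.state()["q"].round(2))
im=manip.grab_frame("wrist"); save("c_w",im,None,1.4)
print(manip.camera_info("wrist"))
```

```text
[255.29550484 542.7011507  230.53238918] [[-0.426 -0.     0.905]
 [-0.905 -0.001 -0.426]
 [ 0.001 -1.     0.   ]] [ 1.46  0.04  0.08 -0.   -1.62 -0.33]
{'K': array([[325.1922621 ,   0.        , 279.59677723],
       [  0.        , 325.1922621 , 209.69832861],
       [  0.        ,   0.        ,   1.        ]]), 'position': array([321.66602326, 510.9380891 , 373.16753184]), 'attitude': array([ 0.07789784, -0.1218205 ,  0.83539841, -0.53028406])}
```

View pics/c_w.png

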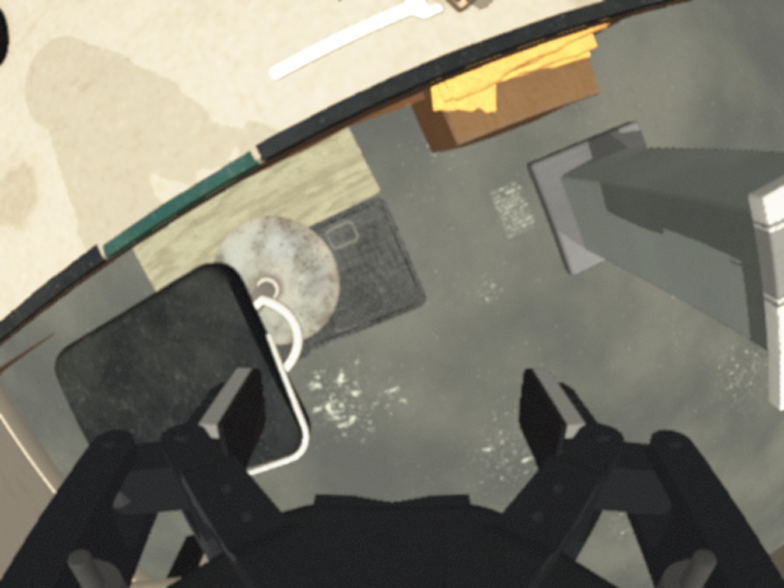

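Call:
arm_command --series '[{"delta_pos": [0.0224, 0, 0.0296], "turn": [0, 0, 0], "fingers": 1}, {"delta_pos": [0.0224, 0, 0.0296], "turn": [0, 0, 0], "fingers": 1}, {"delta_pos": [0.0224, 0, 0.0296], "turn": [0, 0, 0], "fingers": 1}, {"delta_pos": [0.0224, 0, 0.0296], "turn": [0, 0, 0], "fingers": 1}, {"delta_pos": [0.0224, 0, 0.0296], "turn": [0, 0, 0], "fingers": 1}, {"delta_pos": [0.0224, 0, 0.0296], "turn": [0, 0, 0], "fingers": 1}, {"delta_pos": [0.0224, 0, 0.0296], "turn": [0, 0, 0], "fingers": 1}, {"delta_pos": [0.0224, 0, 0.0296], "turn": [0, 0, 0], "fingers": 1}, {"delta_pos": [0.0224, 0, 0.0296], "turn": [0, 0, 0], "fingers": 1}, {"delta_pos": [0.0224, 0, 0.0296], "turn": [0, 0, 0], "fingers": 1}, {"delta_pos": [0.0224, 0, 0.0296], "turn": [0, 0, 0], "fingers": 1}, {"delta_pos": [0.0224, 0, 0.0296], "turn": [0, 0, 0], "fingers": 1}, {"delta_pos": [0.0224, 0, 0.0296], "turn": [0, 0, 0], "fingers": 1}]'

```text
time_s: 1.28
tcp_pos: [480.0, 113.8, 231.5]
orientation: [-0.379, 0.597, -0.597, 0.379]
contact_force: [1.3, 0.1, 1.0]
finger_gap: 85.1
```

Call:
arm_command --series '[{"delta_pos": [0, 0, 0], "turn": [0, 7, 0], "fingers": 1}, {"delta_pos": [0, 0, 0], "turn": [0, 7, 0], "fingers": 1}, {"delta_pos": [0, 0, 0], "turn": [0, 7, 0], "fingers": 1}, {"delta_pos": [0, 0, 0], "turn": [0, 7, 0], "fingers": 1}, {"delta_pos": [0, 0, 0], "turn": [0, 7, 0], "fingers": 1}, {"delta_pos": [0, 0, 0], "turn": [0, 7, 0], "fingers": 1}, {"delta_pos": [0, 0, 0], "turn": [0, 7, 0], "fingers": 1}, {"delta_pos": [0, 0, 0], "turn": [0, 7, 0], "fingers": 1}, {"delta_pos": [0, 0, 0], "turn": [0, 7, 0], "fingers": 1}, {"delta_pos": [0, 0, 0], "turn": [0, 7, 0], "fingers": 1}, {"delta_pos": [0, 0, 0], "turn": [0, 7, 0], "fingers": 1}, {"delta_pos": [0, 0, 0], "turn": [0, 7, 0], "fingers": 1}, {"delta_pos": [0, 0, 0], "turn": [0, 7, 0], "fingers": 1}, {"delta_pos": [0, 0, 0], "turn": [0, 7, 0], "fingers": 1}, {"delta_pos": [0, 0, 0], "turn": [0, 7, 0], "fingers": 1}, {"delta_pos": [0, 0, 0], "turn": [0, 7, 0], "fingers": 1}, {"delta_pos": [0, 0, 0], "turn": [0, 7, 0], "fingers": 1}, {"delta_pos": [0, 0, 0], "turn": [0, 7, 0], "fingers": 1}, {"delta_pos": [0, 0, 0], "turn": [0, 5, 0], "fingers": 1}, {"delta_pos": [0, 0, 0], "turn": [0, 0, 0], "fingers": 1}]'

```text
time_s: 2.95
tcp_pos: [479.5, 115.6, 231.1]
orientation: [-0.387, -0.592, 0.592, 0.387]
contact_force: [-0.1, -1.0, -0.4]
finger_gap: 85.4
```

Run:
```python
from h import *
p,r=tool(); print(p,r.as_matrix().round(3),manip.state()["q"].round(2))
im=manip.grab_frame("wrist"); save("c_w2",im,None,1.4)
np.save("c_w2.npy",im)
print(manip.camera_info("wrist"))
```

```text
[479.52314286 115.5686235  231.12406438] [[-0.401 -0.    -0.916]
 [ 0.916 -0.    -0.401]
 [-0.    -1.     0.   ]] [ 0.65 -0.25 -0.18 -0.   -1.64 -1.8 ]
{'K': array([[325.1922621 ,   0.        , 279.59677723],
       [  0.        , 325.1922621 , 209.69832861],
       [  0.        ,   0.        ,   1.        ]]), 'position': array([413.20609473,  85.11436191, 373.68772956]), 'attitude': array([-0.07895268, -0.12133274,  0.8294763 ,  0.53945705])}
```

View pics/c_w2.png

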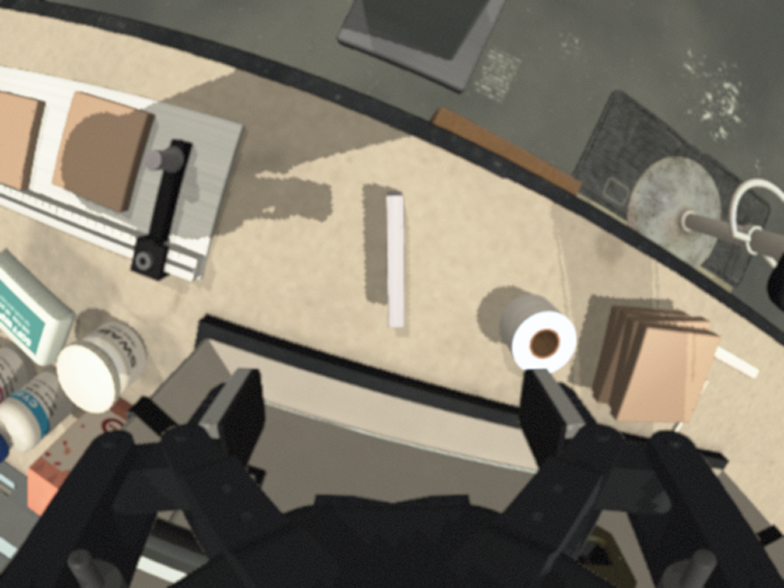

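```bash
cat >> h.py <<'E'
def rect(P):
    (c,wh,_)=cv2.minAreaRect(P[:,:2].astype(np.float32)); b=cv2.boxPoints((c,wh,_))
    e=b[1]-b[0]; f=b[2]-b[1]; L=e if np.hypot(*e)>np.hypot(*f) else f
    return np.array(c),sorted(wh),(np.degrees(np.arctan2(L[1],L[0]))+90)%180-90
E
python3 - <<'E'
from h import *
im=np.load("c_w2.npy"); c=cam("wrist")
hsv=cv2.cvtColor(im,cv2.COLOR_RGB2HSV)
m=((hsv[...,1]<30)&(hsv[...,2]>190)).astype(np.uint8); m[:,:270]=0;m[:,292:]=0;m[:135]=0;m[238:]=0
n,l,s,ce=cv2.connectedComponentsWithStats(m); k=1+s[1:,4].argmax(); print(s[k])
ct=max(cv2.findContours((l==k).astype(np.uint8),0,1)[0],key=len).reshape(-1,2)
print(rect(plane(c,ct,48)))
p,r=tool(); print(p)
print(im[180,276:294])
E
```

```text
[ 276  140   13   94 1020]
(array([479.94592285, 117.4806366 ]), [11.384674072265625, 98.69184875488281], np.float32(24.92073))
[479.54039828 115.55656405 231.18968002]
[[171 161 150]
 [221 209 202]
 [233 225 222]
 [235 228 224]
 [236 228 225]
 [237 230 227]
 [239 233 229]
 [239 232 228]
 [237 230 226]
 [236 229 226]
 [234 227 223]
 [227 220 211]
 [200 188 175]
 [189 175 152]
 [194 179 153]
 [198 182 156]
 [206 190 162]
 [216 200 170]]
```

Call:
arm_command --series '[{"delta_pos": [0.0016, 0, -0.0013], "turn": [0, -1.3, 0], "fingers": 0.5}, {"delta_pos": [0, 0.038, 0], "turn": [0, 0, 0], "fingers": 0.0}, {"delta_pos": [0, 0.038, 0], "turn": [0, 0, 0], "fingers": 0.0}, {"delta_pos": [0, 0.038, 0], "turn": [0, 0, 0], "fingers": 0.0}, {"delta_pos": [0, 0.038, 0], "turn": [0, 0, 0], "fingers": 0.0}, {"delta_pos": [0, 0.032, 0], "turn": [0, 0, 0], "fingers": 0.0}, {"delta_pos": [0, 0.015, 0], "turn": [0, 0, 0], "fingers": 0.0}, {"delta_pos": [0, 0.009, 0], "turn": [0, 0, 0], "fingers": 0.0}, {"delta_pos": [0, 0, 0], "turn": [0, 0, 0], "fingers": 0.0}, {"delta_pos": [0, 0, 0], "turn": [0, 0, 0], "fingers": 0.0}]'

```text
time_s: 3.83
tcp_pos: [480.7, 117.7, 24.2]
orientation: [0.379, 0.597, -0.597, -0.379]
contact_force: [0.8, -0.5, -0.2]
finger_gap: 42.5
```

Run:
```python
from h import *
im=manip.grab_frame("wrist"); save("c_w3",im,None,1.4)
```

```text
(no output)
```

View pics/c_w3.png

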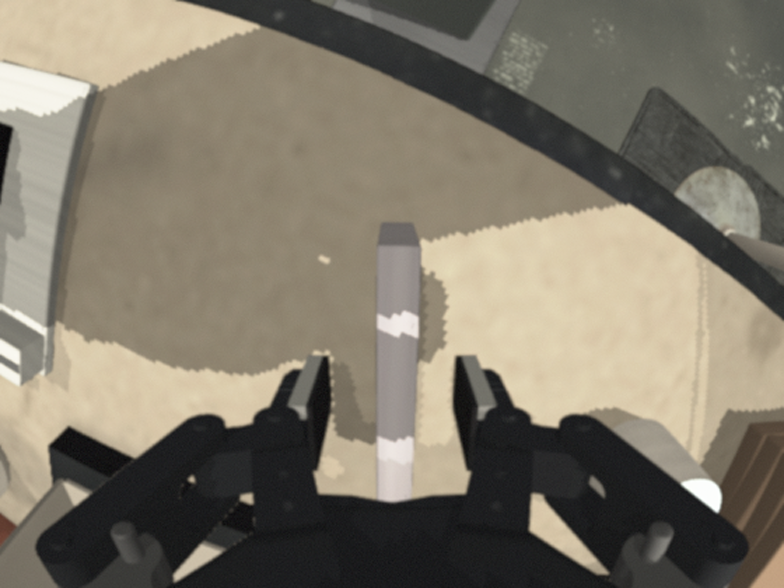

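Call:
arm_command --series '[{"delta_pos": [0, 0.001, 0], "turn": [0, 0, 0], "fingers": -1}, {"delta_pos": [0, 0, 0], "turn": [0, 0, 0], "fingers": -1}, {"delta_pos": [0, 0, 0], "turn": [0, 0, 0], "fingers": -1}, {"delta_pos": [0, 0, 0], "turn": [0, 0, 0], "fingers": -1}, {"delta_pos": [0, 0, 0], "turn": [0, 0, 0], "fingers": -1}, {"delta_pos": [0, 0, 0], "turn": [0, 0, 0], "fingers": -1}, {"delta_pos": [0, 0, 0], "turn": [0, 0, 0], "fingers": -1}, {"delta_pos": [0, 0, 0], "turn": [0, 0, 0], "fingers": -1}]'

```text
time_s: 4.55
tcp_pos: [480.8, 117.9, 23.5]
orientation: [0.38, 0.597, -0.596, -0.379]
contact_force: [-1.4, 0.7, 5.8]
finger_gap: 11.0
```

Run:
```python
from h import *
im=manip.grab_frame("wrist"); save("c_w4",im,None,1.4); print(manip.state())
```

```text
{'time_s': 4.6, 'q': array([ 6.49045835e-01, -1.71661256e-01, -4.99823435e-01,  6.72630774e-04,
       -1.24086341e+00, -1.78151074e+00]), 'qvel': array([ 0.00096384, -0.00252882, -0.00016177, -0.00058571, -0.00085887,
       -0.00114402]), 'joint_efforts': array([-3.98030793e-01, -2.17071927e+01,  3.03040767e+01,  5.92400640e+00,
        2.61587854e-01, -1.15430393e-02]), 'tcp_pos': array([480.84316325, 117.8841923 ,  23.52981415]), 'orientation': array([ 0.37969577,  0.5972968 , -0.59627966, -0.37883799]), 'contact_force': array([-1.64841089,  0.41176454,  5.76624861]), 'moment': array([0.14516142, 0.45854337, 0.02595257]), 'finger_gap': 10.479713999796614}
```

View pics/c_w4.png

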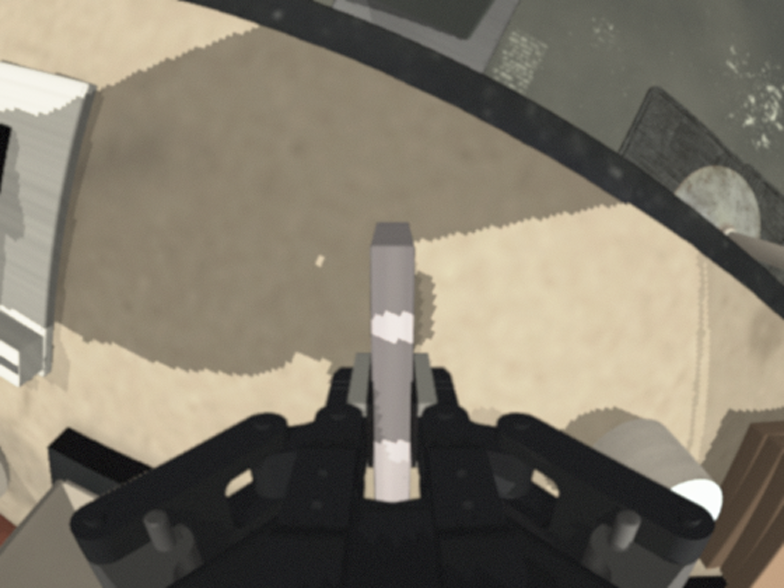

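Call:
arm_command --series '[{"delta_pos": [0, -0.015, 0], "turn": [0, 0, 0], "fingers": -1}, {"delta_pos": [0, -0.035, 0], "turn": [0, 0, 0], "fingers": -1}, {"delta_pos": [0, -0.035, 0], "turn": [0, 0, 0], "fingers": -1}, {"delta_pos": [0, -0.035, 0], "turn": [0, 0, 0], "fingers": -1}, {"delta_pos": [0, -0.035, 0], "turn": [0, 0, 0], "fingers": -1}, {"delta_pos": [0, -0.03, 0], "turn": [0, 0, 0], "fingers": -1}, {"delta_pos": [-0.0307, 0, 0.013], "turn": [0, 2, 0], "fingers": -1}, {"delta_pos": [-0.031, 0, 0.012], "turn": [0, 2, 0], "fingers": -1}, {"delta_pos": [-0.031, 0, 0.011], "turn": [0, 2, 0], "fingers": -1}, {"delta_pos": [-0.032, 0, 0.01], "turn": [0, 2, 0], "fingers": -1}, {"delta_pos": [-0.032, 0, 0.009], "turn": [0, 2, 0], "fingers": -1}, {"delta_pos": [-0.032, 0, 0.008], "turn": [0, 2, 0], "fingers": -1}, {"delta_pos": [-0.032, 0, 0.007], "turn": [0, 2, 0], "fingers": -1}, {"delta_pos": [-0.033, 0, 0.005], "turn": [0, 2, 0], "fingers": -1}, {"delta_pos": [-0.033, 0, 0.004], "turn": [0, 2, 0], "fingers": -1}, {"delta_pos": [-0.033, 0, 0.003], "turn": [0, 2, 0], "fingers": -1}, {"delta_pos": [-0.01, 0, 0], "turn": [0, 1.5, 0], "fingers": -1}, {"delta_pos": [0, 0, 0], "turn": [0, 0, 0], "fingers": -1}, {"delta_pos": [0, 0, 0], "turn": [0, 0, 0], "fingers": -1}]'

```text
time_s: 6.18
tcp_pos: [490.6, -224.1, 206.1]
orientation: [-0.484, -0.515, 0.515, 0.485]
contact_force: [-0.4, 0.4, -2.7]
finger_gap: 10.6
```

Run:
```python
from h import *
p,r=tool(); print(p,r.as_matrix().round(3),manip.state()["q"].round(2))
im=manip.grab_frame("wrist"); save("d_w",im,None,1.4)
np.save("d_w.npy",im)
c=cam("wrist"); np.save("d_c.npy",c[0],allow_pickle=True)
im=manip.grab_frame("top"); save("d_t",im,(200,180,440,280),3.3);np.save("d_t.npy",im)
```

```text
[ 490.59598935 -224.09999243  206.14768971] [[-0.062 -0.002 -0.998]
 [ 0.998  0.001 -0.062]
 [ 0.001 -1.     0.002]] [-0.06 -0.12 -0.12 -0.   -1.58 -1.45]
```

View pics/d_w.png

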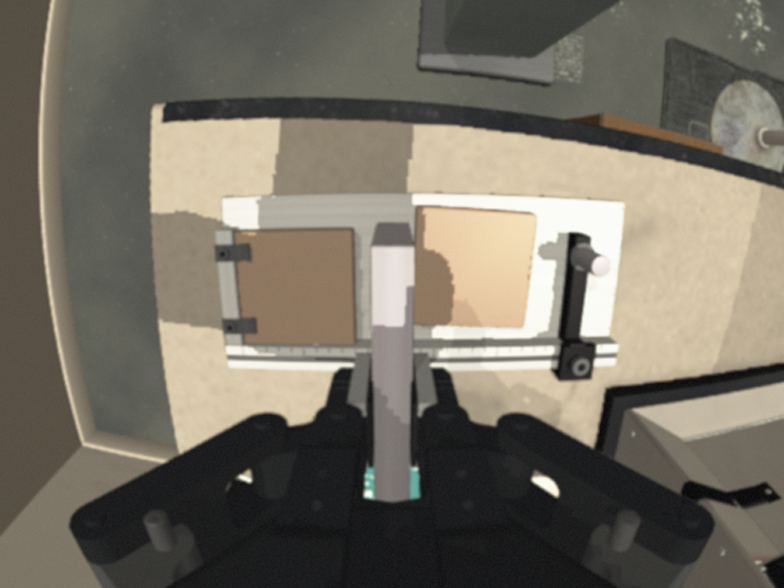

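View pics/d_t.png

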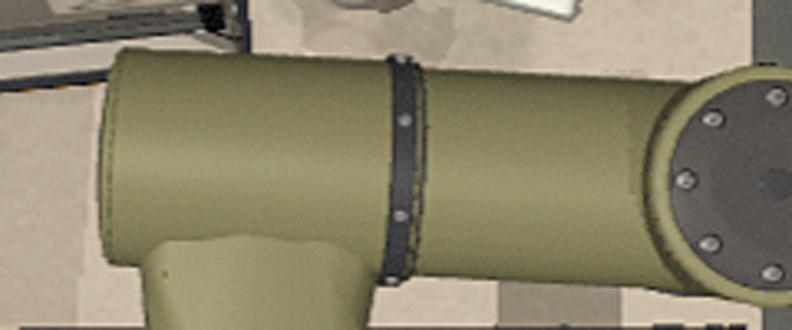

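Run:
```python
from h import *
im=np.load("d_w.npy"); c=(np.load("d_c.npy",allow_pickle=True).item(),"wrist")
lab=cv2.cvtColor(im,cv2.COLOR_RGB2HSV); S=lab[...,1]
print([tuple(int(v) for v in lab[y,x]) for x,y in[(210,205),(340,190),(310,200),(263,210),(275,148)]])
m=(S>70).astype(np.uint8)
out=np.zeros_like(im); out[m>0]=im[m>0]; save("d_m",out,(140,120,460,280),2.5)
```

```text
[(15, 83, 144), (18, 69, 236), (15, 82, 143), (23, 24, 169), (24, 23, 178)]
```

View pics/d_m.png

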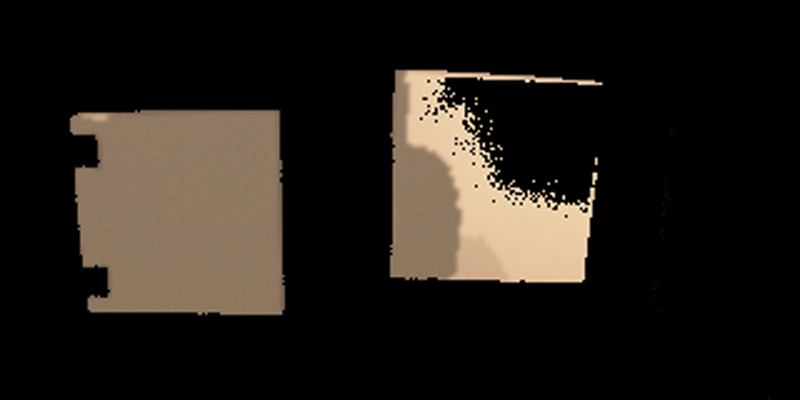

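```bash
cat >> h.py <<'E'
def sides(cn,mask,roi,tri=0.25):
    """mask of a blank in roi -> side lines in world: dict of (mid,angle)"""
    m=np.zeros_like(mask); x0,y0,x1,y1=roi; m[y0:y1,x0:x1]=mask[y0:y1,x0:x1]
    m=cv2.morphologyEx(m,cv2.MORPH_CLOSE,np.ones((3,3),np.uint8))
    n,l,s,_=cv2.connectedComponentsWithStats(m); k=1+s[1:,4].argmax()
    ct=max(cv2.findContours((l==k).astype(np.uint8),0,1)[0],key=len).reshape(-1,2).astype(float)
    P=plane(cn,ct,18)[:,:2]; ctr=(P.min(0)+P.max(0))/2; cp=cn[0]["position"][:2]; out={}
    h=(P.max(0)-P.min(0))/2
    for name,ax,sg in(("+x",0,1),("-x",0,-1),("+y",1,1),("-y",1,-1)):
        q=P-ctr
        sel=(q[:,ax]*sg>h[ax]*0.75)&(np.abs(q[:,1-ax])<h[1-ax]*0.8)
        near=sg*(cp[ax]-(ctr[ax]+sg*h[ax]))>0
        # half-pixel outward: contour pixels lie inside the mask
        W=plane(cn,ct[sel],10 if near else 26)[:,:2]
        o=1-ax; 
        a,b=np.polyfit(W[:,o],W[:,ax],1)
        for _ in range(4):
            r=W[:,ax]-a*W[:,o]-b; g=np.abs(r)<max(.7,1.5*np.median(abs(r))); a,b=np.polyfit(W[g,o],W[g,ax],1)
        mid=ctr[o]; out[name]=(round(a*mid+b,2), round(mid,2), round(np.degrees(np.arctan(a))*(1 if ax==1 else -1),2), near, int(g.sum()), round(float(r[g].std()),2))
    return out
E
python3 - <<'E'
from h import *
im=np.load("d_w.npy"); c=(np.load("d_c.npy",allow_pickle=True).item(),"wrist")
print(c[0]["position"])
S=cv2.cvtColor(im,cv2.COLOR_RGB2HSV)[...,1]
m=(S>48).astype(np.uint8)
for roi in[(165,150,265,250),(292,140,390,240)]:
    for k,v in sides(c,m,roi).items(): print(k,v)
# board corners
for uv in [(223,199),(624,203),(228,367),(616,367)]: print(uv, plane(c,np.array(uv)/1.4,10)[0].round(1))
E
```

```text
[ 418.51522848 -229.08513503  349.09376952]
+x (np.float64(559.92), np.float64(-297.54), np.float64(3.46), np.False_, 63, 0.38)
-x (np.float64(472.39), np.float64(-297.54), np.float64(3.58), np.True_, 72, 0.26)
+y (np.float64(-252.03), np.float64(517.61), np.float64(3.45), np.True_, 69, 0.29)
-y (np.float64(-340.06), np.float64(517.61), np.float64(3.16), np.False_, 43, 0.31)
+x (np.float64(535.7), np.float64(-162.63), np.float64(1.15), np.False_, 66, 0.33)
-x (np.float64(448.78), np.float64(-162.63), np.float64(0.95), np.True_, 70, 0.32)
+y (np.float64(-120.22), np.float64(493.5), np.float64(1.38), np.False_, 67, 0.33)
-y (np.float64(-205.64), np.float64(493.5), np.float64(3.35), np.True_, 57, 0.32)
(223, 199) [ 451.2 -357.7   10. ]
(624, 203) [430.7 -38.7  10. ]
(228, 367) [ 594.3 -359.    10. ]
(616, 367) [575.6 -15.5  10. ]
```

Run:
```python
from h import *
im=np.load("d_w.npy"); c=(np.load("d_c.npy",allow_pickle=True).item(),"wrist")
p=np.array([490.596,-224.1,206.148]); r=R.from_quat(manip.state()["orientation"])
g=cv2.cvtColor(im,cv2.COLOR_RGB2GRAY).astype(int)
for row in (182,190,200,210,220): 
    d=np.diff(g[row,250:310]); print(row, [(250+i+.5,int(d[i])) for i in np.where(abs(d)>18)[0]])
for row,a,b in((182,265.5,295),(200,265.5,295),(220,265.5,295)):
    P=plane(c,[(a,row),(b,row)],p[2]+48-23.5); print(r.inv().apply(P-p).round(2))
```

```text
182 [(np.float64(253.5), 19), (np.float64(264.5), 23), (np.float64(265.5), 25), (np.float64(294.5), -26), (np.float64(295.5), -47), (np.float64(296.5), -21)]
190 [(np.float64(253.5), 24), (np.float64(264.5), 23), (np.float64(265.5), 26), (np.float64(294.5), -21), (np.float64(295.5), -46), (np.float64(296.5), -28)]
200 [(np.float64(251.5), -19), (np.float64(253.5), 26), (np.float64(264.5), 25), (np.float64(265.5), 27), (np.float64(294.5), -24), (np.float64(295.5), -41), (np.float64(296.5), -26)]
210 [(np.float64(253.5), 26), (np.float64(264.5), 24), (np.float64(265.5), 28), (np.float64(289.5), -39), (np.float64(290.5), -27)]
220 [(np.float64(254.5), 19), (np.float64(264.5), 21), (np.float64(265.5), 24), (np.float64(288.5), -37), (np.float64(289.5), -29)]
[[ -5.5  -24.47  47.73]
 [  5.47 -24.46  47.72]]
[[ -5.58 -24.47  40.8 ]
 [  5.54 -24.47  40.79]]
[[ -5.68 -24.48  32.86]
 [  5.65 -24.47  32.85]]
```

Call:
arm_command --series '[{"delta_pos": [-0.0199, 0, -0.0062], "turn": [0, 0, 0], "fingers": -1}, {"delta_pos": [0, 0.036, 0], "turn": [0, 0, 0], "fingers": -1}, {"delta_pos": [0, 0.036, 0], "turn": [0, 0, 0], "fingers": -1}, {"delta_pos": [0, 0.036, 0], "turn": [0, 0, 0], "fingers": -1}, {"delta_pos": [0, 0.028, 0], "turn": [0, 0, 0], "fingers": -1}, {"delta_pos": [0, 0.005, 0], "turn": [0, 0, 0], "fingers": -1}, {"delta_pos": [0, 0, 0], "turn": [0, 0, 0], "fingers": -1}, {"delta_pos": [0, 0, 0], "turn": [0, 0, 0], "fingers": -1}]'

```text
time_s: 6.95
tcp_pos: [499.6, -243.3, 68.5]
orientation: [0.485, 0.516, -0.516, -0.483]
contact_force: [0.7, 0.2, -1.6]
finger_gap: 10.9
```

Run:
```python
from h import *
p,r=tool(); print(p,r.as_matrix().round(4))
c=cam("wrist");im=manip.grab_frame("wrist"); save("e_w",im,None,1.4)
np.save("e_w.npy",im); np.save("e_c.npy",c[0],allow_pickle=True)
S=cv2.cvtColor(im,cv2.COLOR_RGB2HSV)[...,1]; save("e_s",((S>48)*255).astype(np.uint8)[...,None].repeat(3,2))
```

```text
[ 499.60472244 -243.31203995   68.49391727] [[-0.0644  0.0022 -0.9979]
 [ 0.9979 -0.0015 -0.0644]
 [-0.0017 -1.     -0.0021]]
```

View pics/e_w.png

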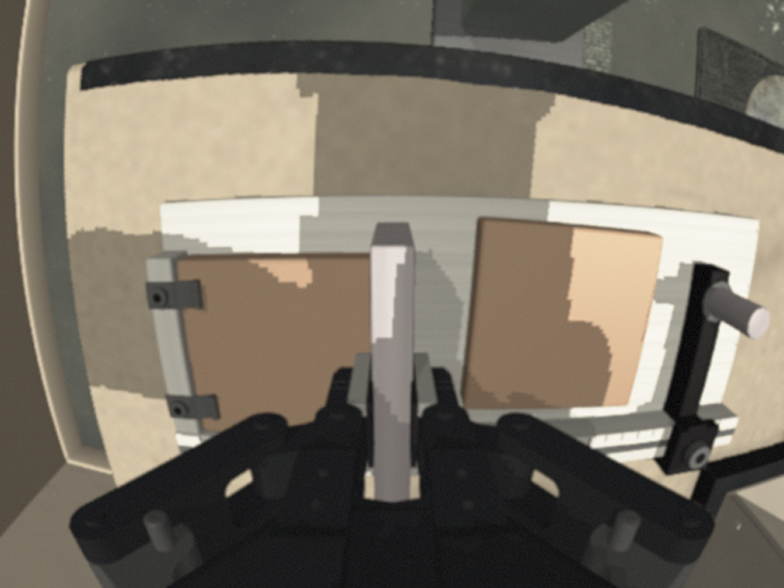

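Call:
arm_command --series '[{"delta_pos": [0.0007, 0.015, 0.001], "turn": [0, 0, 0], "fingers": -1}, {"delta_pos": [0, 0.012, 0], "turn": [0, 0, 0], "fingers": -1}, {"delta_pos": [0, 0.004, 0], "turn": [0, 0, 0], "fingers": -1}, {"delta_pos": [0, 0, 0], "turn": [0, 0, 0], "fingers": -1}, {"delta_pos": [0, 0, 0], "turn": [0, 0, 0], "fingers": -1}]'

```text
time_s: 7.42
tcp_pos: [497.7, -243.0, 36.0]
orientation: [-0.484, -0.515, 0.516, 0.484]
contact_force: [0.3, 0.1, -1.7]
finger_gap: 10.8
```

Call:
arm_command --series '[{"delta_pos": [0, 0.002, 0], "turn": [0, 0, 0], "fingers": -1}, {"delta_pos": [0, 0, 0], "turn": [0, 0, 0], "fingers": -1}]'

```text
time_s: 7.58
tcp_pos: [497.8, -242.9, 33.8]
orientation: [0.484, 0.516, -0.515, -0.484]
contact_force: [-0.6, 1.0, -2.5]
finger_gap: 10.7
```

Call:
arm_command --series '[{"delta_pos": [0, 0.001, 0], "turn": [0, 0, 0], "fingers": -1}, {"delta_pos": [0, 0, 0], "turn": [0, 0, 0], "fingers": -1}]'

```text
time_s: 7.75
tcp_pos: [497.9, -243.1, 33.6]
orientation: [0.484, 0.516, -0.515, -0.483]
contact_force: [-1.7, 1.3, 3.4]
finger_gap: 11.0
```

Call:
arm_command --series '[{"delta_pos": [0, 0, 0], "turn": [0, 0, 0], "fingers": -0.6}, {"delta_pos": [0, 0, 0], "turn": [0, 0, 0], "fingers": -0.4}, {"delta_pos": [0, 0, 0], "turn": [0, 0, 0], "fingers": -0.2}, {"delta_pos": [0, 0, 0], "turn": [0, 0, 0], "fingers": -0.2}, {"delta_pos": [0, -0.02, 0], "turn": [0, 0, 0], "fingers": -0.2}, {"delta_pos": [0, -0.035, 0], "turn": [0, 0, 0], "fingers": -0.2}, {"delta_pos": [0, -0.035, 0], "turn": [0, 0, 0], "fingers": -0.2}, {"delta_pos": [0, -0.035, 0], "turn": [0, 0, 0], "fingers": -0.2}, {"delta_pos": [0, -0.035, 0], "turn": [0, 0, 0], "fingers": -0.2}, {"delta_pos": [0, 0, 0], "turn": [0, 0, 0], "fingers": -0.2}, {"delta_pos": [0, 0, 0], "turn": [0, 0, 0], "fingers": -0.2}]'

```text
time_s: 8.67
tcp_pos: [498.6, -243.1, 195.1]
orientation: [0.486, 0.516, -0.515, -0.482]
contact_force: [-0.7, 0.2, -1.4]
finger_gap: 33.8
```

Run:
```python
from h import *
p,r=tool(); print(p,r.as_matrix().round(4))
c=cam("wrist");im=manip.grab_frame("wrist"); save("f_w",im,None,1.4)
np.save("f_w.npy",im); np.save("f_c.npy",c[0],allow_pickle=True); print(c[0]["position"])
```

```text
[ 498.56400281 -243.08484006  195.13031803] [[-0.0628  0.0051 -0.998 ]
 [ 0.998  -0.001  -0.0628]
 [-0.0014 -1.     -0.005 ]]
[ 425.3508454  -248.43881195  337.27213326]
```

View pics/f_w.png

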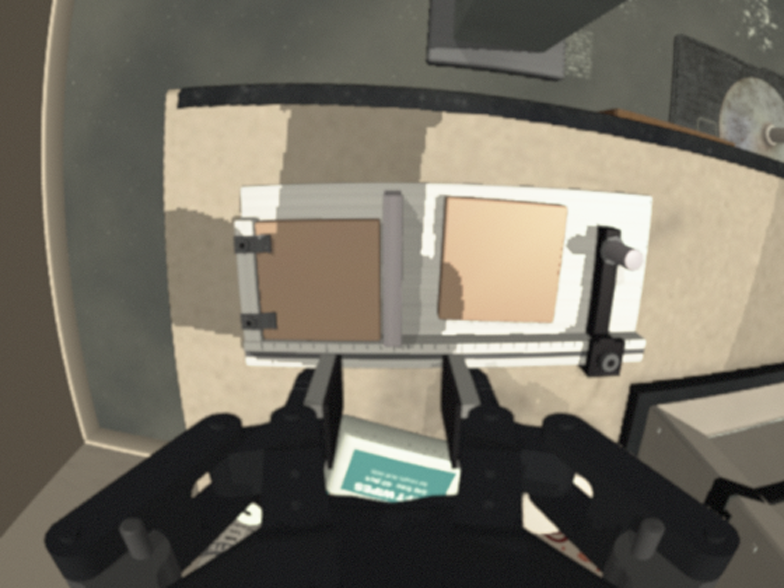

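```bash
cat >> h.py <<'E'
def toboard(P,o,a):
    ex=np.array([np.cos(a),np.sin(a)]); ey=np.array([-ex[1],ex[0]]); d=np.atleast_2d(P)[:,:2]-o
    return np.stack([d@ex,d@ey],1)
def toworld(B,o,a):
    ex=np.array([np.cos(a),np.sin(a)]); ey=np.array([-ex[1],ex[0]]); B=np.atleast_2d(B); return o+B[:,:1]*ex+B[:,1:]*ey
E
python3 - <<'E'
from h import *
im=np.load("f_w.npy"); c=(np.load("f_c.npy",allow_pickle=True).item(),"wrist")
S=cv2.cvtColor(im,cv2.COLOR_RGB2HSV)[...,1]
m=(S>48).astype(np.uint8)
for roi in[(172,145,276,247),(308,133,410,240)]:
    for k,v in sides(c,m,roi).items(): print(k,*v)
o=np.array([510.2,-196.3]);a=np.radians(3.45)
# post top at z=64, arm
print("post top",toboard(plane(c,np.array([(628.5,259)])/1.4,64),o,a), "arm end",toboard(plane(c,np.array([(598,228),(620,228),(590,338),(611,338)])/1.4,30),o,a))
g=cv2.cvtColor(im,cv2.COLOR_RGB2GRAY).astype(int)
for row in(150,170,200,220):
    d=np.diff(g[row,260:300]); print(row,[(260+i+.5,int(d[i])) for i in np.where(abs(d)>8)[0]])
print("bar top",toboard(plane(c,np.array([(386,192),(400,192),(386,342),(400,342)])/1.4,58),o,a))
E
```

```text
+x 559.38 -297.4 3.06 False 69 0.32
-x 471.92 -297.4 3.65 True 76 0.36
+y -252.11 516.7 3.2 True 74 0.01
-y -340.64 516.7 2.89 False 53 0.7
+x 535.34 -163.01 1.2 False 68 0.32
-x 448.41 -163.01 1.17 True 71 0.29
+y -121.07 492.98 1.52 False 68 0.33
-y -207.62 492.98 1.64 True 71 0.3
post top [[-29.46275695 112.85667345]] arm end [[-44.65177802 103.37110451]
 [-45.5472024  122.18321923]
 [ 41.58485003 108.1202976 ]
 [ 42.11190234 127.31875589]]
150 [(np.float64(272.5), -13), (np.float64(296.5), 10)]
170 [(np.float64(269.5), -13), (np.float64(271.5), 15), (np.float64(272.5), 12)]
200 [(np.float64(269.5), -12), (np.float64(271.5), 17), (np.float64(273.5), 9)]
220 [(np.float64(270.5), -10), (np.float64(271.5), 10), (np.float64(272.5), 9), (np.float64(273.5), 12)]
bar top [[-67.46985834 -50.56691955]
 [-67.50009051 -42.02686735]
 [ 30.99206502 -50.57954298]
 [ 30.96193694 -41.26361334]]
```

Call:
arm_command --series '[{"delta_pos": [0.0261, 0, 0.0218], "turn": [0, 0, 0], "fingers": -1}, {"delta_pos": [0.0261, 0, 0.0218], "turn": [0, 0, 0], "fingers": -1}, {"delta_pos": [0.0261, 0, 0.0218], "turn": [0, 0, 0], "fingers": -1}, {"delta_pos": [0, 0.035, 0], "turn": [0, 0, 0], "fingers": -1}, {"delta_pos": [0, 0.035, 0], "turn": [0, 0, 0], "fingers": -1}, {"delta_pos": [0, 0.035, 0], "turn": [0, 0, 0], "fingers": -1}, {"delta_pos": [0, 0.035, 0], "turn": [0, 0, 0], "fingers": -1}, {"delta_pos": [0, 0.025, 0], "turn": [0, 0, 0], "fingers": -1}, {"delta_pos": [0, 0.013, 0], "turn": [0, 0, 0], "fingers": -1}, {"delta_pos": [0, 0, 0], "turn": [0, 0, 0], "fingers": -1}, {"delta_pos": [0, 0, 0], "turn": [0, 0, 0], "fingers": -1}]'

```text
time_s: 9.63
tcp_pos: [426.1, -168.9, 13.1]
orientation: [-0.483, -0.515, 0.516, 0.485]
contact_force: [0.3, -0.0, 1.4]
finger_gap: 0.3
```

Run:
```python
from h import *
p,r=tool(); print(p,r.as_matrix().round(4))
o=np.array([510.2,-196.3]);a=np.radians(3.45); print(toboard(p,o,a))
im=manip.grab_frame("wrist"); save("g_w",im,None,1.4)
im=manip.grab_frame("scene"); save("g_s",im,(220,180,460,360),3)
```

```text
[ 426.1434067  -168.92514958   13.12163691] [[-6.29e-02 -3.20e-03 -9.98e-01]
 [ 9.98e-01 -5.00e-04 -6.29e-02]
 [-3.00e-04 -1.00e+00  3.20e-03]]
[[-82.25690747  32.38355271]]
```

View pics/g_w.png

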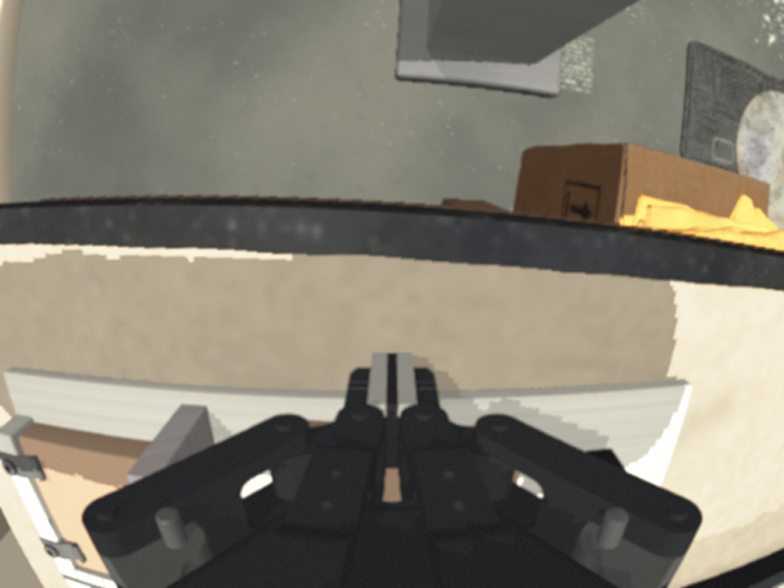

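View pics/g_s.png

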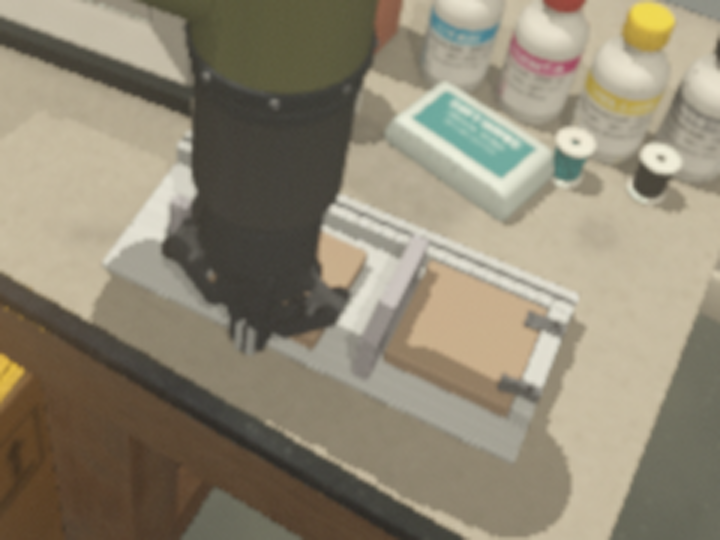

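Call:
arm_command --series '[{"delta_pos": [0, -0.003, 0], "turn": [0, 0, 0], "fingers": -1}, {"delta_pos": [0, 0, -0.005], "turn": [0, 0, 0], "fingers": -1}, {"delta_pos": [0, 0, -0.004], "turn": [0, 0, 0], "fingers": -1}, {"delta_pos": [0, 0, -0.003], "turn": [0, 0, 0], "fingers": -1}, {"delta_pos": [0, 0, -0.002], "turn": [0, 0, 0], "fingers": -1}, {"delta_pos": [0, 0, -0.002], "turn": [0, 0, 0], "fingers": -1}, {"delta_pos": [0, 0, -0.002], "turn": [0, 0, 0], "fingers": -1}, {"delta_pos": [0, 0, -0.002], "turn": [0, 0, 0], "fingers": -1}, {"delta_pos": [0, 0, 0], "turn": [0, 0, 0], "fingers": -1}]'

```text
time_s: 10.48
tcp_pos: [447.5, -167.5, 17.2]
orientation: [-0.484, -0.515, 0.516, 0.484]
contact_force: [0.7, -0.1, 0.9]
finger_gap: 0.0
```

Call:
arm_command --series '[{"delta_pos": [0, 0, -0.0015], "turn": [0, 0, 0], "fingers": -1}, {"delta_pos": [0, 0, -0.0015], "turn": [0, 0, 0], "fingers": -1}, {"delta_pos": [0, 0, -0.001], "turn": [0, 0, 0], "fingers": -1}, {"delta_pos": [0, 0, 0], "turn": [0, 0, 0], "fingers": -1}]'

```text
time_s: 10.82
tcp_pos: [451.3, -167.2, 17.3]
orientation: [-0.484, -0.515, 0.516, 0.484]
contact_force: [-0.0, -0.7, 0.3]
finger_gap: -0.0
```

Call:
arm_command --series '[{"delta_pos": [0, 0, -0.001], "turn": [0, 0, 0], "fingers": -1}, {"delta_pos": [0, 0, 0], "turn": [0, 0, 0], "fingers": -1}]'

```text
time_s: 10.98
tcp_pos: [451.3, -167.3, 17.0]
orientation: [-0.484, -0.515, 0.516, 0.485]
contact_force: [-4.5, -1.1, 2.4]
finger_gap: -0.1
```

Call:
arm_command --series '[{"delta_pos": [0, 0, -0.001], "turn": [0, 0, 0], "fingers": -1}, {"delta_pos": [0, 0, 0], "turn": [0, 0, 0], "fingers": -1}]'

```text
time_s: 11.15
tcp_pos: [451.4, -167.4, 16.8]
orientation: [-0.483, -0.514, 0.516, 0.485]
contact_force: [-8.3, 0.4, 2.6]
finger_gap: 0.0
```

Call:
arm_command --series '[{"delta_pos": [0, 0, 0.003], "turn": [0, 0, 0], "fingers": -1}, {"delta_pos": [0, 0, 0.017], "turn": [0, 0, 0], "fingers": -1}, {"delta_pos": [0, -0.035, 0], "turn": [0, 0, 0], "fingers": -1}, {"delta_pos": [0, -0.035, 0], "turn": [0, 0, 0], "fingers": -1}, {"delta_pos": [0, -0.035, 0], "turn": [0, 0, 0], "fingers": -1}, {"delta_pos": [0, -0.035, 0], "turn": [0, 0, 0], "fingers": -1}, {"delta_pos": [0, -0.035, 0], "turn": [0, 0, 0], "fingers": -1}, {"delta_pos": [0.0281, 0, -0.0123], "turn": [0, 0, 0], "fingers": -1}, {"delta_pos": [0.0281, 0, -0.0123], "turn": [0, 0, 0], "fingers": -1}, {"delta_pos": [0.0281, 0, -0.0123], "turn": [0, 0, 0], "fingers": -1}, {"delta_pos": [0.0281, 0, -0.0123], "turn": [0, 0, 0], "fingers": -1}, {"delta_pos": [0, 0, 0], "turn": [0, 0, 0], "fingers": -1}, {"delta_pos": [0, 0, 0], "turn": [0, 0, 0], "fingers": -1}]'

```text
time_s: 12.23
tcp_pos: [475.9, -51.7, 192.4]
orientation: [0.484, 0.516, -0.516, -0.483]
contact_force: [0.3, -0.1, -0.7]
finger_gap: -0.1
```

Run:
```python
from h import *
p,r=tool(); print(p,r.as_matrix().round(4))
o=np.array([510.2,-196.3]);a=np.radians(3.45); print(toboard(p,o,a))
c=cam("wrist");im=manip.grab_frame("wrist"); save("i_w",im,None,1.4)
np.save("i_w.npy",im); np.save("i_c.npy",c[0],allow_pickle=True); print(c[0]["position"])
```

```text
[475.94967391 -51.74356906 192.40514442] [[-6.550e-02  1.200e-03 -9.978e-01]
 [ 9.978e-01  3.000e-04 -6.550e-02]
 [ 2.000e-04 -1.000e+00 -1.200e-03]]
[[-25.48921234 146.35554864]]
[403.30798335 -57.47671922 334.81591153]
```

View pics/i_w.png

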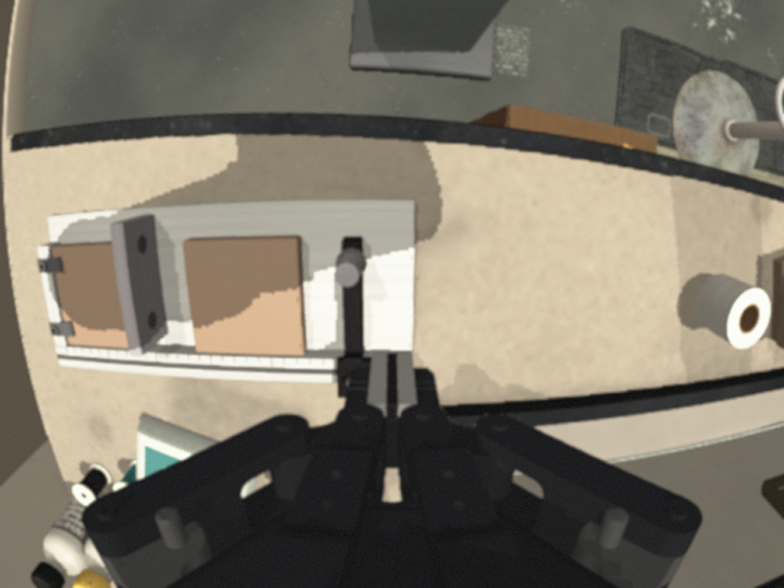

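Run:
```python
from h import *
c=(np.load("i_c.npy",allow_pickle=True).item(),"wrist"); im=np.load("i_w.npy")
o=np.array([510.2,-196.3]);a=np.radians(3.45)
print("post top",toboard(plane(c,np.array([(347,274)])/1.4,64),o,a),"base",toboard(plane(c,np.array([(352,256)])/1.4,30),o,a))
print("loose",toboard(plane(c,np.array([(300,236),(305,355)])/1.4,26),o,a),toboard(plane(c,np.array([(184,240),(194,355)])/1.4,10),o,a))
m=(cv2.cvtColor(im,cv2.COLOR_RGB2HSV)[...,1]>48).astype(np.uint8)
for k,v in sides(c,m,(125,160,225,258)).items(): print(k,*v)
```

```text
post top [[-29.38078212 118.10819818]] base [[-33.47408004 118.41479963]]
loose [[-46.95484233  81.82438541]
 [ 43.09071806  80.84281045]] [[-43.20833818 -15.49370174]
 [ 53.90135077 -19.35458065]]
+x 551.63 -162.83 4.06 False 61 0.3
-x 463.74 -162.83 3.52 True 71 0.31
+y -118.32 508.77 3.47 True 73 0.32
-y -204.88 508.77 3.75 False 65 0.35
```

Call:
arm_command --series '[{"delta_pos": [0, 0.035, 0.003], "turn": [0, 0, 0], "fingers": -1}, {"delta_pos": [0, 0.035, 0], "turn": [0, 0, 0], "fingers": -1}, {"delta_pos": [0, 0.035, 0], "turn": [0, 0, 0], "fingers": -1}, {"delta_pos": [0, 0.03, 0], "turn": [0, 0, 0], "fingers": -1}, {"delta_pos": [0, 0.012, 0], "turn": [0, 0, 0], "fingers": -1}, {"delta_pos": [0, 0.003, 0], "turn": [0, 0, 0], "fingers": -1}, {"delta_pos": [0, 0, 0], "turn": [0, 0, 0], "fingers": -1}]'

```text
time_s: 12.87
tcp_pos: [472.5, -54.0, 43.0]
orientation: [-0.485, -0.515, 0.515, 0.484]
contact_force: [-0.1, -0.4, 0.9]
finger_gap: 0.2
```

Run:
```python
from h import *
p,r=tool()
o=np.array([510.2,-196.3]);a=np.radians(3.45); print(p,toboard(p,o,a))
im=manip.grab_frame("wrist"); save("j_w",im,None,1.4)
im=manip.grab_frame("scene"); save("j_s",im,(220,180,460,360),3)
```

```text
[472.53214905 -54.01463167  42.97662486] [[-29.03721042 144.29425992]]
```

View pics/j_w.png

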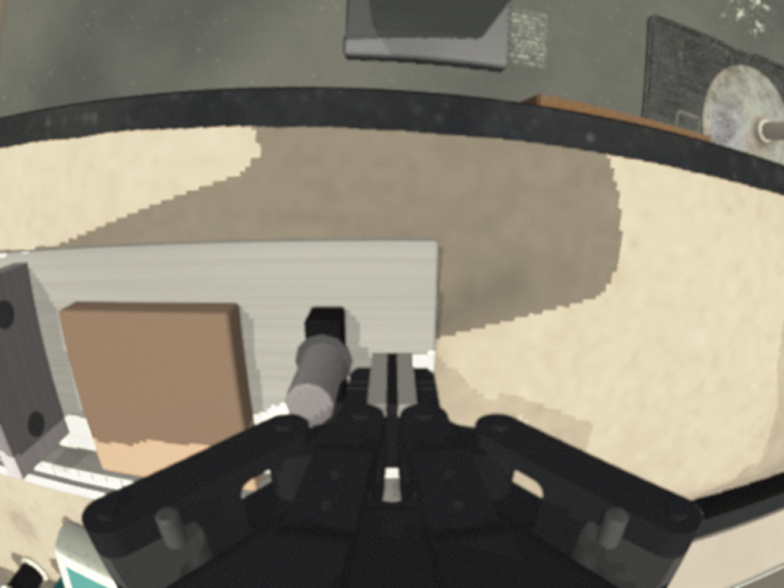

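View pics/j_s.png

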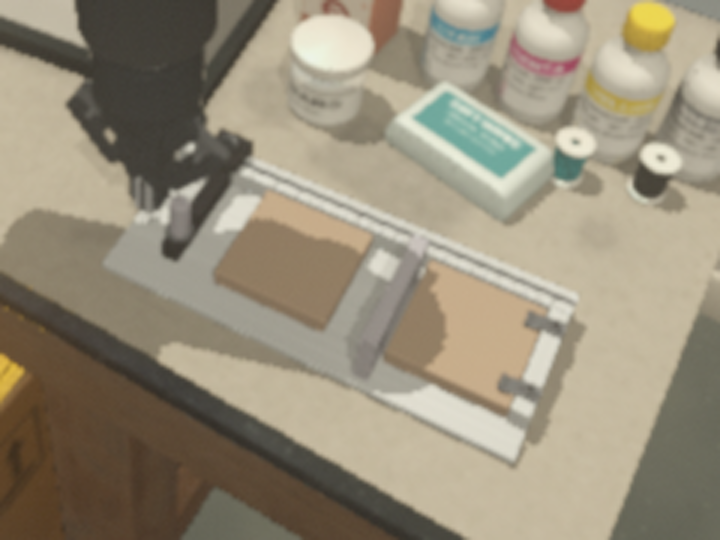

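Call:
arm_command --series '[{"delta_pos": [-0.004, 0, 0], "turn": [0, 0, 0], "fingers": -1}, {"delta_pos": [-0.004, 0, 0], "turn": [0, 0, 0], "fingers": -1}, {"delta_pos": [-0.003, 0, 0], "turn": [0, 0, 0], "fingers": -1}, {"delta_pos": [-0.003, 0, 0], "turn": [0, 0, 0], "fingers": -1}, {"delta_pos": [-0.003, 0, 0], "turn": [0, 0, 0], "fingers": -1}, {"delta_pos": [-0.003, 0, 0], "turn": [0, 0, 0], "fingers": -1}, {"delta_pos": [-0.003, 0, 0], "turn": [0, 0, 0], "fingers": -1}, {"delta_pos": [-0.003, 0, 0], "turn": [0, 0, 0], "fingers": -1}, {"delta_pos": [-0.003, 0, 0], "turn": [0, 0, 0], "fingers": -1}, {"delta_pos": [-0.003, 0, 0], "turn": [0, 0, 0], "fingers": -1}, {"delta_pos": [-0.002, 0, 0], "turn": [0, 0, 0], "fingers": -1}, {"delta_pos": [-0.002, 0, 0], "turn": [0, 0, 0], "fingers": -1}, {"delta_pos": [-0.002, 0, 0], "turn": [0, 0, 0], "fingers": -1}, {"delta_pos": [-0.002, 0, 0], "turn": [0, 0, 0], "fingers": -1}, {"delta_pos": [-0.002, 0, 0], "turn": [0, 0, 0], "fingers": -1}, {"delta_pos": [-0.002, 0, 0], "turn": [0, 0, 0], "fingers": -1}, {"delta_pos": [-0.002, 0, 0], "turn": [0, 0, 0], "fingers": -1}, {"delta_pos": [0, 0, 0], "turn": [0, 0, 0], "fingers": -1}]'

```text
time_s: 14.47
tcp_pos: [475.1, -99.7, 42.3]
orientation: [-0.484, -0.515, 0.516, 0.484]
contact_force: [-0.6, 0.2, 0.6]
finger_gap: -0.3
```

Run:
```python
from h import *
p,r=tool()
o=np.array([510.2,-196.3]);a=np.radians(3.45); print(p,toboard(p,o,a),manip.state()["contact_force"])
c=cam("wrist")
im=manip.grab_frame("wrist"); save("k_w",im,None,1.4)
im=manip.grab_frame("scene"); save("k_s",im,(220,180,460,360),3)
print("stop/blank edge", proj(c,np.r_[toworld([-44,47],o,a)[0],30])*1.4)
```

```text
[475.10281678 -99.67274398  42.2693838 ] [[-29.21879165  98.56419782]] [-0.58377901  0.16492171  0.60791795]
stop/blank edge [[255.96405408 322.92734835]]
```

View pics/k_w.png

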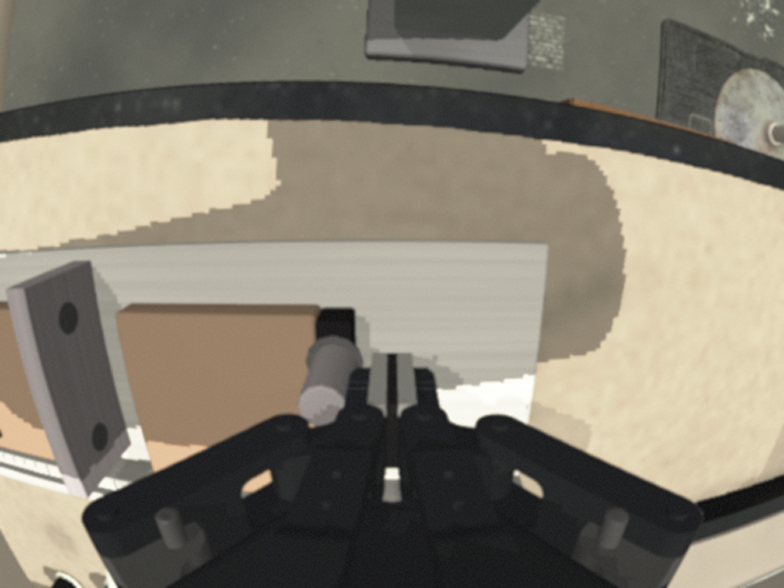

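View pics/k_s.png

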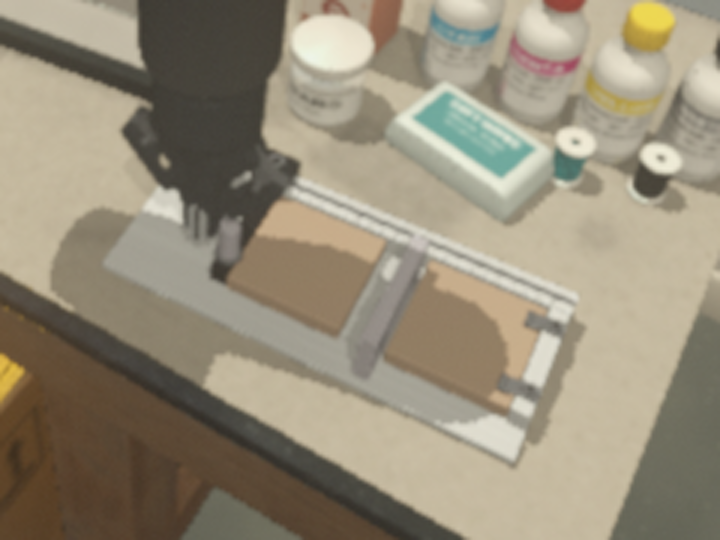

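Call:
arm_command --series '[{"delta_pos": [-0.002, 0, 0], "turn": [0, 0, 0], "fingers": -1}, {"delta_pos": [-0.002, 0, 0], "turn": [0, 0, 0], "fingers": -1}, {"delta_pos": [-0.002, 0, 0], "turn": [0, 0, 0], "fingers": -1}, {"delta_pos": [-0.002, 0, 0], "turn": [0, 0, 0], "fingers": -1}, {"delta_pos": [-0.002, 0, 0], "turn": [0, 0, 0], "fingers": -1}, {"delta_pos": [-0.002, 0, 0], "turn": [0, 0, 0], "fingers": -1}, {"delta_pos": [-0.0015, 0, 0], "turn": [0, 0, 0], "fingers": -1}, {"delta_pos": [-0.0015, 0, 0], "turn": [0, 0, 0], "fingers": -1}, {"delta_pos": [-0.0015, 0, 0], "turn": [0, 0, 0], "fingers": -1}, {"delta_pos": [-0.0015, 0, 0], "turn": [0, 0, 0], "fingers": -1}, {"delta_pos": [0, 0, 0], "turn": [0, 0, 0], "fingers": -1}]'

```text
time_s: 15.48
tcp_pos: [476.4, -117.5, 42.4]
orientation: [-0.484, -0.515, 0.515, 0.484]
contact_force: [-0.8, 0.4, -0.2]
finger_gap: 0.2
```

Run:
```python
from h import *
p,r=tool()
o=np.array([510.2,-196.3]);a=np.radians(3.45); print(p,toboard(p,o,a),manip.state()["contact_force"])
im=manip.grab_frame("wrist"); save("l_w",im,None,1.4)
im=manip.grab_frame("scene"); save("l_s",im,(270,230,430,340),4.5)
```

```text
[ 476.37197348 -117.54333331   42.35354486] [[-29.02734207  80.64962083]] [-0.84686281  0.43422064 -0.22148405]
```

View pics/l_w.png

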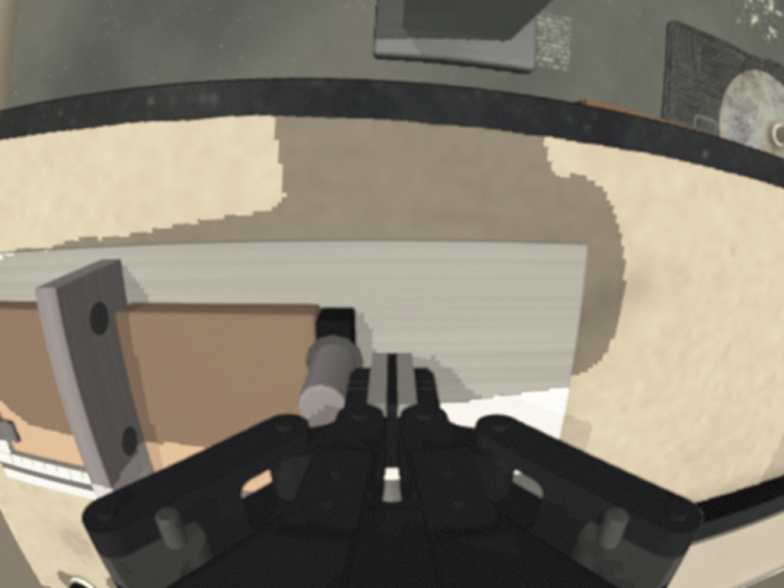

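View pics/l_s.png

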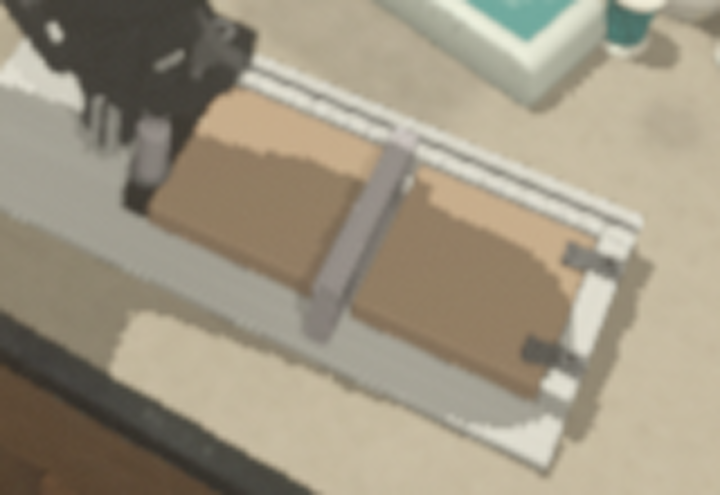

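Call:
arm_command --series '[{"delta_pos": [-0.001, 0, 0], "turn": [0, 0, 0], "fingers": -1}, {"delta_pos": [-0.001, 0, 0], "turn": [0, 0, 0], "fingers": -1}, {"delta_pos": [-0.001, 0, 0], "turn": [0, 0, 0], "fingers": -1}, {"delta_pos": [0, 0, 0], "turn": [0, 0, 0], "fingers": -1}]'

```text
time_s: 15.92
tcp_pos: [476.7, -120.1, 42.5]
orientation: [0.484, 0.516, -0.515, -0.484]
contact_force: [0.4, 2.0, -0.4]
finger_gap: -0.1
```

Call:
arm_command --series '[{"delta_pos": [-0.001, 0, 0], "turn": [0, 0, 0], "fingers": -1}, {"delta_pos": [-0.001, 0, 0], "turn": [0, 0, 0], "fingers": -1}, {"delta_pos": [0, 0, 0], "turn": [0, 0, 0], "fingers": -1}]'

```text
time_s: 16.17
tcp_pos: [476.8, -122.1, 42.5]
orientation: [0.484, 0.516, -0.515, -0.484]
contact_force: [0.1, 3.6, 0.7]
finger_gap: -0.1
```

Call:
arm_command --series '[{"delta_pos": [-0.001, 0, 0], "turn": [0, 0, 0], "fingers": -1}, {"delta_pos": [0, 0, 0], "turn": [0, 0, 0], "fingers": -1}]'

```text
time_s: 16.33
tcp_pos: [476.9, -122.3, 42.5]
orientation: [0.484, 0.516, -0.515, -0.484]
contact_force: [-1.8, 7.3, 2.8]
finger_gap: 0.1
```

Call:
arm_command --series '[{"delta_pos": [-0.001, 0, 0], "turn": [0, 0, 0], "fingers": -1}, {"delta_pos": [0, 0, 0], "turn": [0, 0, 0], "fingers": -1}]'

```text
time_s: 16.5
tcp_pos: [476.9, -122.4, 42.4]
orientation: [0.483, 0.516, -0.515, -0.485]
contact_force: [-2.5, 12.3, 3.5]
finger_gap: 0.1
```

Call:
arm_command --series '[{"delta_pos": [0.003, 0, 0], "turn": [0, 0, 0], "fingers": -1}, {"delta_pos": [0.014, 0, 0], "turn": [0, 0, 0], "fingers": -1}, {"delta_pos": [0, -0.03, 0], "turn": [0, 0, 0], "fingers": -1}, {"delta_pos": [0, -0.035, 0], "turn": [0, 0, 0], "fingers": -1}, {"delta_pos": [0, -0.035, 0], "turn": [0, 0, 0], "fingers": -1}, {"delta_pos": [0, -0.035, 0], "turn": [0, 0, 0], "fingers": -0.2}, {"delta_pos": [0, -0.017, 0], "turn": [0, 0, 0], "fingers": -0.2}, {"delta_pos": [-0.035, 0, -0.0033], "turn": [0, 0, 0], "fingers": -0.2}, {"delta_pos": [-0.035, 0, -0.0033], "turn": [0, 0, 0], "fingers": -0.2}, {"delta_pos": [-0.035, 0, -0.0033], "turn": [0, 0, 0], "fingers": -0.2}, {"delta_pos": [-0.035, 0, -0.0033], "turn": [0, 0, 0], "fingers": -0.2}, {"delta_pos": [0, 0, 0], "turn": [0, 0, 0], "fingers": -0.2}, {"delta_pos": [0, 0, 0], "turn": [0, 0, 0], "fingers": -0.2}]'

```text
time_s: 17.58
tcp_pos: [497.0, -248.1, 193.3]
orientation: [-0.485, -0.514, 0.515, 0.485]
contact_force: [0.6, -0.2, 0.3]
finger_gap: 34.0
```

Run:
```python
from h import *
p,r=tool()
o=np.array([510.2,-196.3]);a=np.radians(3.45); print(p,toboard(p,o,a),r.as_matrix().round(4)[:2])
c=cam("wrist");im=manip.grab_frame("wrist"); save("m_w",im,None,1.4); save("m_z",im,(150,120,410,270),3)
np.save("m_w.npy",im); np.save("m_c.npy",c[0],allow_pickle=True); print(c[0]["position"])
S=cv2.cvtColor(im,cv2.COLOR_RGB2HSV)[...,1]
m=(S>48).astype(np.uint8)
save("m_m",m[...,None].repeat(3,2)*255,(150,120,410,270),3)
```

```text
[ 496.9700183  -248.10892908  193.32004719] [[-16.32373569 -50.91888846]] [[-5.910e-02 -2.400e-03 -9.982e-01]
 [ 9.982e-01 -7.000e-04 -5.910e-02]]
[ 424.8109752  -253.2347044   335.97344876]
```

View pics/m_z.png

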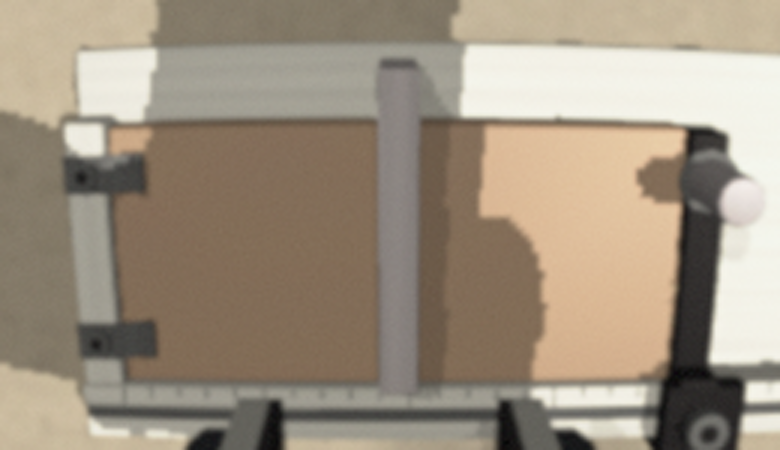

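View pics/m_m.png

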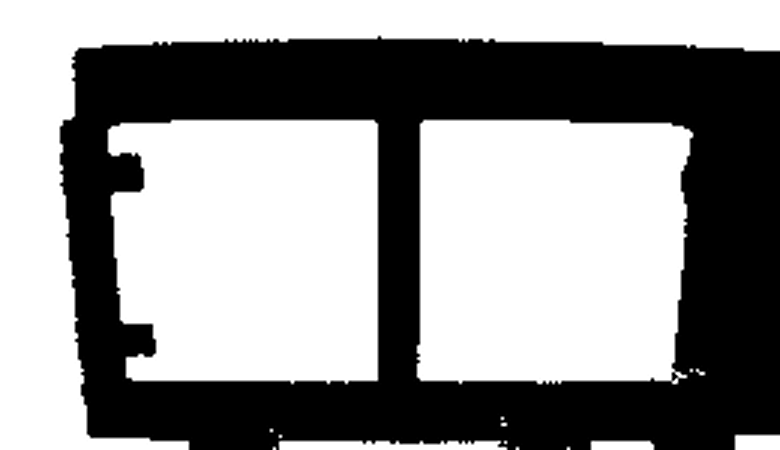

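Run:
```python
from h import *
im=np.load("m_w.npy"); c=(np.load("m_c.npy",allow_pickle=True).item(),"wrist")
m=(cv2.cvtColor(im,cv2.COLOR_RGB2HSV)[...,1]>48).astype(np.uint8)
o=np.array([510.2,-196.3]);a=np.radians(3.45)
for roi in[(185,150,277,252),(289,150,382,247)]:
    for k,v in sides(c,m,roi).items():
        w=(v[0],v[1]) if 'x' in k else (v[1],v[0]); print(k,*v,toboard(np.array(w),o,a).round(2))
# bar top: edge columns
g=cv2.cvtColor(im,cv2.COLOR_RGB2HSV)[...,1].astype(int)
for row in(170,190,210,230): print(row,g[row,272:294])
for row in(165,190,215,240):
    l=[x for x in range(272,284) if g[row,x]>48][-1]+.5; rr=[x for x in range(280,294) if g[row,x]>48][0]-.5
    print(row,toboard(plane(c,[(l,row),(rr,row)],58),o,a).round(2).tolist())
```

```text
+x 559.12 -297.76 4.11 False 67 0.05 [[  42.73 -104.22]]
-x 471.72 -297.76 3.17 True 76 0.25 [[-44.52 -98.96]]
+y -252.48 516.98 3.18 False 73 0.01 [[  3.39 -56.49]]
-y -340.69 516.98 3.24 False 49 0.44 [[  -1.92 -144.54]]
+x 552.7 -189.28 2.69 False 75 0.05 [[42.85  4.45]]
-x 465.43 -189.28 3.15 True 77 0.29 [[-44.27   9.7 ]]
+y -148.97 510.23 3.78 False 55 0.35 [[ 2.88 47.24]]
-y -237.48 510.23 3.89 True 70 0.01 [[ -2.45 -41.11]]
170 [85 84 82 61 30 18 20 17 20 20 18 18 18 22 21 17 22 37 65 80 81 82]
190 [82 81 83 66 31 19 17 21 17 20 20 18 18 19 19 15 22 33 66 80 82 83]
210 [84 86 82 69 41 24 19 20 20 18 17 17 17 17 17 19 20 42 70 86 85 81]
230 [87 86 84 73 41 24 21 17 20 18 20 19 19 17 19 21 21 38 71 85 83 87]
165 [[-46.41, -55.39], [-46.41, -43.32]]
190 [[-24.24, -55.46], [-24.23, -43.18]]
215 [[-1.26, -55.56], [-1.26, -43.01]]
240 [[22.85, -55.67], [22.87, -42.79]]
```

Call:
arm_command --series '[{"delta_pos": [0.0016, 0.03, 0], "turn": [0, 0, 0], "fingers": -0.2}, {"delta_pos": [0, 0.035, 0], "turn": [0, 0, 0], "fingers": -0.2}, {"delta_pos": [0, 0.035, 0], "turn": [0, 0, 0], "fingers": -0.2}, {"delta_pos": [0, 0.018, 0], "turn": [0, 0, 0], "fingers": -0.2}, {"delta_pos": [0, 0, 0], "turn": [0, 0, 0], "fingers": -0.2}, {"delta_pos": [0, 0, 0], "turn": [0, 0, 0], "fingers": -0.2}]'

```text
time_s: 18.13
tcp_pos: [497.3, -243.9, 76.5]
orientation: [-0.484, -0.515, 0.516, 0.484]
contact_force: [0.9, 0.3, 1.8]
finger_gap: 34.0
```

```bash
cat > bar.py <<'E'
from h import *
import sys
p,r=tool(); c=cam("wrist"); im=manip.grab_frame("wrist"); save(sys.argv[1],im,None,1.4); np.save("bar.npy",im)
g=cv2.cvtColor(im,cv2.COLOR_RGB2HSV)[...,1].astype(float); g=cv2.GaussianBlur(g,(1,5),0)
o=np.array([510.2,-196.3]);a=np.radians(3.45); print(p,toboard(p,o,a))
for row in range(170,250,8):
    b=g[row,282]; 
    def edge(dx):
        x=282
        while 225<x<335 and g[row,x]<48: x+=dx
        return x-dx*(g[row,x]-48)/max(1,g[row,x]-g[row,x-dx])
    l,rr=edge(-1),edge(1); P=plane(c,[(l,row),(rr,row)],58); t=r.inv().apply(P-p)
    print(row,round(l,1),round(rr,1),t[:,0].round(2),"ctr",t[:,0].mean().round(2),"z",t[0,2].round(1))
E
python3 bar.py n_w
```

```text
[ 497.29328979 -243.91124707   76.50956664] [[-15.74844413 -46.7482676 ]]
170 199.6 355.4 [-41.8   37.77] ctr -2.02 z 45.6
178 208.4 359.6 [-37.34  40.22] ctr 1.44 z 41.4
186 264.7 288.6 [-8.44  3.64] ctr -2.4 z 37.0
194 264.9 288.4 [-8.4   3.58] ctr -2.41 z 32.8
202 265.0 288.2 [-8.41  3.49] ctr -2.46 z 28.6
210 265.2 288.2 [-8.37  3.56] ctr -2.4 z 24.3
218 265.2 288.1 [-8.42  3.52] ctr -2.45 z 20.0
226 265.2 287.9 [-8.47  3.49] ctr -2.49 z 15.5
234 265.3 288.0 [-8.46  3.53] ctr -2.46 z 11.0
242 265.5 287.7 [-8.46  3.44] ctr -2.51 z 6.4
```

View pics/n_w.png

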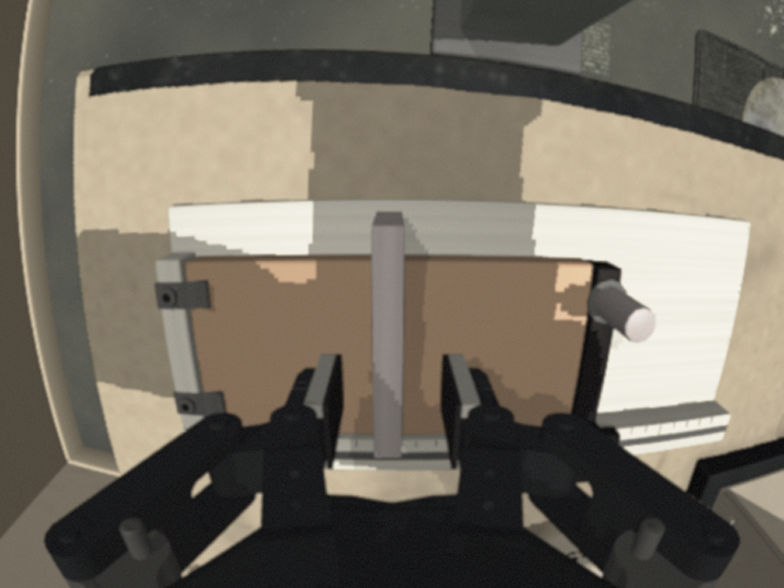

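Call:
arm_command --series '[{"delta_pos": [-0.0024, 0.01, 0], "turn": [0, 0, 0], "fingers": -0.2}, {"delta_pos": [0, 0.01, 0], "turn": [0, 0, 0], "fingers": -0.2}, {"delta_pos": [0, 0.01, 0], "turn": [0, 0, 0], "fingers": -0.2}, {"delta_pos": [0, 0.008, 0], "turn": [0, 0, 0], "fingers": -0.2}, {"delta_pos": [0, 0, 0], "turn": [0, 0, 0], "fingers": -0.2}, {"delta_pos": [0, 0, 0], "turn": [0, 0, 0], "fingers": -0.2}, {"delta_pos": [0, 0, 0], "turn": [0, 0, 0], "fingers": -0.2}]'

```text
time_s: 18.77
tcp_pos: [497.9, -247.1, 38.6]
orientation: [-0.484, -0.515, 0.516, 0.484]
contact_force: [-0.3, 0.5, -0.1]
finger_gap: 34.0
```

```bash
python3 bar.py o_w
```

```text
[ 497.86349529 -247.10087776   38.64388173] [[-15.37121596 -49.96643123]]
170 188.4 359.4 [-36.79  30.25] ctr -3.27 z 52.1
178 190.4 352.8 [-36.16  27.76] ctr -4.2 z 48.9
186 189.3 359.3 [-36.81  30.59] ctr -3.11 z 45.6
194 210.1 354.7 [-28.45  28.88] ctr 0.22 z 42.3
202 268.2 299.0 [-5.4   6.72] ctr 0.66 z 39.0
210 268.3 298.7 [-5.39  6.65] ctr 0.63 z 35.7
218 268.3 298.6 [-5.42  6.66] ctr 0.62 z 32.4
226 268.4 298.3 [-5.42  6.61] ctr 0.59 z 29.0
234 268.6 298.2 [-5.37  6.62] ctr 0.62 z 25.5
242 268.9 298.0 [-5.3   6.61] ctr 0.65 z 22.0
```

Call:
arm_command --series '[{"delta_pos": [0.0006, 0.003, 0], "turn": [0, 0, 0], "fingers": -0.4}, {"delta_pos": [0, 0, 0], "turn": [0, 0, 0], "fingers": -0.6}, {"delta_pos": [0, 0, 0], "turn": [0, 0, 0], "fingers": -0.62}, {"delta_pos": [0, 0, 0], "turn": [0, 0, 0], "fingers": -0.62}, {"delta_pos": [0, 0, 0], "turn": [0, 0, 0], "fingers": -0.62}]'

```text
time_s: 19.23
tcp_pos: [497.7, -246.4, 35.5]
orientation: [-0.484, -0.515, 0.515, 0.484]
contact_force: [-0.4, 1.0, 0.6]
finger_gap: 16.5
```

```bash
python3 bar.py p_w|tail -5
```

```text
210 266.0 297.3 [-6.15  5.91] ctr -0.12 z 36.6
218 266.1 297.1 [-6.14  5.88] ctr -0.13 z 33.4
226 266.1 296.8 [-6.17  5.84] ctr -0.17 z 30.1
234 266.3 296.8 [-6.16  5.9 ] ctr -0.13 z 26.8
242 266.4 296.6 [-6.16  5.88] ctr -0.14 z 23.3
```

View pics/p_w.png

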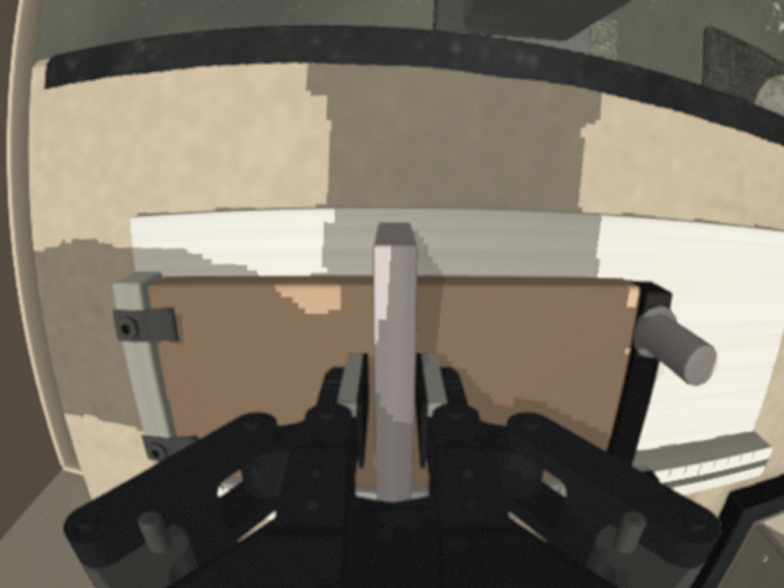

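Call:
arm_command --series '[{"delta_pos": [0.0005, 0, 0], "turn": [0, 0, 0], "fingers": -0.66}, {"delta_pos": [0, 0, 0], "turn": [0, 0, 0], "fingers": -0.66}, {"delta_pos": [0, 0, 0], "turn": [0, 0, 0], "fingers": -0.66}]'

```text
time_s: 19.53
tcp_pos: [497.6, -245.8, 35.4]
orientation: [-0.484, -0.515, 0.516, 0.484]
contact_force: [-0.2, 0.1, 0.3]
finger_gap: 14.3
```

```bash
python3 bar.py q_w|tail -4
python3 - <<'E'
import numpy as np,cv2
for f in("e_w.npy","bar.npy"):
    im=np.load(f); g=cv2.cvtColor(im,cv2.COLOR_RGB2GRAY)
    for row in(256,262,268): print(f,row,g[row,236:330].tolist())
E
```

```text
218 264.8 295.7 [-6.64  5.34] ctr -0.65 z 33.4
226 264.9 295.5 [-6.65  5.34] ctr -0.66 z 30.2
234 264.9 295.3 [-6.69  5.31] ctr -0.69 z 26.8
242 265.1 295.3 [-6.68  5.35] ctr -0.67 z 23.4
e_w.npy 256 [121, 118, 119, 121, 119, 118, 119, 119, 119, 117, 120, 119, 120, 120, 118, 119, 118, 113, 105, 105, 106, 105, 103, 104, 105, 104, 104, 98, 84, 97, 125, 136, 140, 140, 139, 137, 139, 141, 141, 139, 142, 142, 144, 143, 144, 142, 144, 142, 139, 140, 139, 137, 137, 135, 134, 134, 134, 132, 113, 87, 86, 91, 93, 93, 91, 92, 92, 91, 91, 100, 116, 133, 138, 138, 138, 140, 139, 139, 138, 140, 138, 139, 139, 139, 139, 138, 139, 139, 137, 143, 151, 162, 165, 163]
e_w.npy 262 [119, 119, 121, 120, 116, 109, 93, 80, 70, 70, 71, 70, 70, 69, 71, 80, 92, 103, 105, 104, 105, 104, 104, 104, 104, 104, 100, 84, 69, 91, 120, 138, 140, 139, 140, 139, 140, 141, 140, 142, 143, 144, 143, 142, 141, 143, 142, 140, 140, 141, 138, 136, 137, 133, 134, 133, 134, 129, 109, 75, 70, 84, 91, 93, 93, 95, 97, 101, 105, 107, 103, 97, 89, 78, 80, 80, 80, 82, 81, 80, 89, 103, 119, 130, 135, 136, 137, 137, 137, 137, 137, 137, 1
[... 1088 characters left out ...]
, 138, 136, 139, 139, 138, 141, 141, 140, 140, 138, 139, 138, 137, 136, 134, 131, 129, 131, 132, 129, 126, 107, 67, 29, 21, 24, 39, 63, 88, 98, 103, 102, 102, 103, 102, 102, 102, 100, 93, 72, 58, 56, 58, 56, 58, 57, 57, 66, 80, 95, 105, 107, 108, 110, 114, 114, 112]
bar.npy 268 [25, 27, 26, 24, 28, 25, 27, 28, 26, 39, 58, 85, 99, 103, 103, 102, 102, 102, 103, 99, 101, 97, 82, 55, 32, 18, 20, 23, 48, 88, 117, 130, 135, 136, 136, 136, 137, 137, 137, 137, 137, 139, 139, 139, 140, 139, 138, 137, 137, 135, 137, 136, 132, 132, 129, 132, 130, 126, 107, 63, 29, 17, 18, 29, 49, 76, 96, 101, 102, 102, 100, 102, 103, 102, 102, 100, 87, 62, 35, 28, 25, 30, 26, 24, 23, 26, 24, 25, 27, 39, 66, 86, 94, 99]
```

Call:
arm_command --series '[{"delta_pos": [0, 0, 0], "turn": [0, 0, 0], "fingers": -0.7}, {"delta_pos": [0, 0, 0], "turn": [0, 0, 0], "fingers": -0.72}, {"delta_pos": [0, 0, 0], "turn": [0, 0, 0], "fingers": -0.74}, {"delta_pos": [0, 0, 0], "turn": [0, 0, 0], "fingers": -0.8}, {"delta_pos": [0, 0, 0], "turn": [0, 0, 0], "fingers": -1}, {"delta_pos": [0, 0, 0], "turn": [0, 0, 0], "fingers": -1}, {"delta_pos": [0, 0, 0], "turn": [0, 0, 0], "fingers": -1}]'

```text
time_s: 20.17
tcp_pos: [497.6, -245.7, 35.5]
orientation: [0.484, 0.515, -0.515, -0.484]
contact_force: [-1.8, 2.9, 3.0]
finger_gap: 10.8
```

```bash
python3 bar.py r_w|tail -3
```

```text
226 264.6 295.2 [-6.77  5.19] ctr -0.79 z 30.1
234 264.7 294.9 [-6.8   5.16] ctr -0.82 z 26.7
242 264.7 294.8 [-6.84  5.14] ctr -0.85 z 23.3
```

View pics/r_w.png

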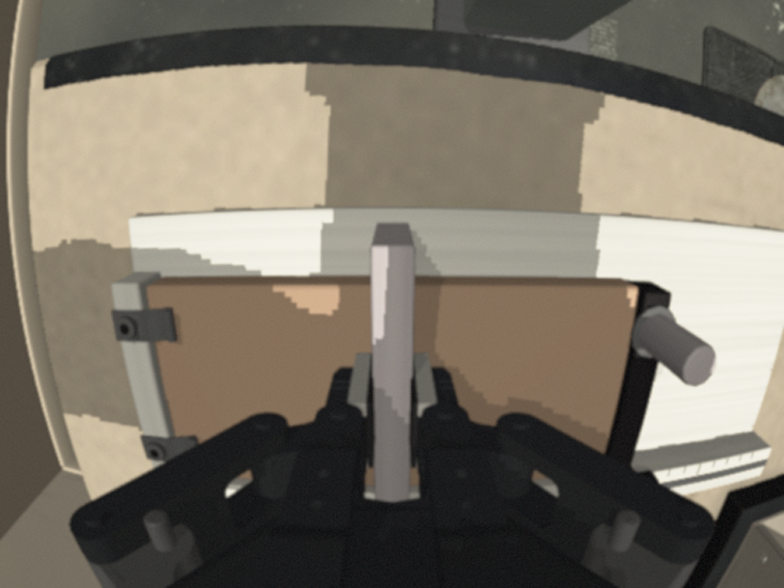

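Call:
arm_command --series '[{"delta_pos": [0, -0.001, 0], "turn": [0, 0, 0], "fingers": -1}, {"delta_pos": [0, -0.002, 0], "turn": [0, 0, 0], "fingers": -1}, {"delta_pos": [0, -0.003, 0], "turn": [0, 0, 0], "fingers": -1}, {"delta_pos": [0, -0.004, 0], "turn": [0, 0, 0], "fingers": -1}, {"delta_pos": [0, -0.005, 0], "turn": [0, 0, 0], "fingers": -1}, {"delta_pos": [0, -0.006, 0], "turn": [0, 0, 0], "fingers": -1}, {"delta_pos": [0, -0.008, 0], "turn": [0, 0, 0], "fingers": -1}, {"delta_pos": [0, -0.015, 0], "turn": [0, 0, 0], "fingers": -1}, {"delta_pos": [0, -0.03, 0], "turn": [0, 0, 0], "fingers": -1}, {"delta_pos": [0, -0.035, 0], "turn": [0, 0, 0], "fingers": -1}, {"delta_pos": [0, -0.035, 0], "turn": [0, 0, 0], "fingers": -1}, {"delta_pos": [0, -0.02, 0], "turn": [0, 0, 0], "fingers": -1}, {"delta_pos": [0, 0, 0], "turn": [0, 0, 0], "fingers": -1}, {"delta_pos": [0, 0, 0], "turn": [0, 0, 0], "fingers": -1}]'

```text
time_s: 21.38
tcp_pos: [498.3, -245.9, 201.4]
orientation: [0.485, 0.516, -0.515, -0.483]
contact_force: [-0.4, 0.1, -3.3]
finger_gap: 10.8
```

Run:
```python
from h import *
p,r=tool(); print(p)
c=cam("wrist");im=manip.grab_frame("wrist"); save("s_w",im,(130,110,430,280),2.6)
np.save("s_w.npy",im); np.save("s_c.npy",c[0],allow_pickle=True)
```

```text
[ 498.26677994 -245.912229    201.42954807]
```

View pics/s_w.png

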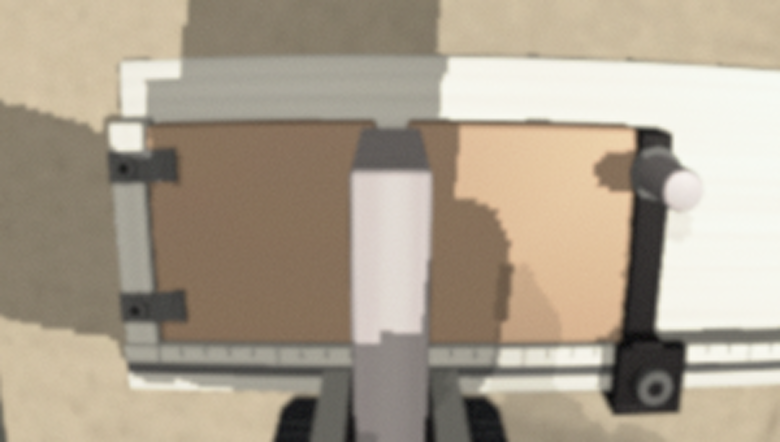

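Call:
arm_command --series '[{"delta_pos": [0.02, 0, 0], "turn": [0, 0, 0], "fingers": -1}, {"delta_pos": [0.035, 0, 0], "turn": [0, 0, 0], "fingers": -1}, {"delta_pos": [0.036, 0, 0], "turn": [0, 0, 0], "fingers": -1}, {"delta_pos": [0.036, 0, 0], "turn": [0, 0, 0], "fingers": -1}, {"delta_pos": [0.036, 0, 0], "turn": [0, 0, 0], "fingers": -1}, {"delta_pos": [0.036, 0, 0], "turn": [0, 0, 0], "fingers": -1}, {"delta_pos": [0.036, 0, 0], "turn": [0, 0, 0], "fingers": -1}, {"delta_pos": [0.036, 0, 0], "turn": [0, 0, 0], "fingers": -1}, {"delta_pos": [0.036, 0, 0], "turn": [0, 0, 0], "fingers": -1}, {"delta_pos": [0.033, 0, 0], "turn": [0, 0, 0], "fingers": -1}, {"delta_pos": [0.02, 0, 0], "turn": [0, 0, 0], "fingers": -1}, {"delta_pos": [0, 0, 0], "turn": [0, 0, 0], "fingers": -1}, {"delta_pos": [0, 0.035, 0], "turn": [0, 0, 0], "fingers": -1}, {"delta_pos": [0, 0.035, 0], "turn": [0, 0, 0], "fingers": -1}, {"delta_pos": [0, 0.035, 0], "turn": [0, 0, 0], "fingers": -1}, {"delta_pos": [0, 0.035, 0], "turn": [0, 0, 0], "fingers": -1}, {"delta_pos": [0, 0.02, 0], "turn": [0, 0, 0], "fingers": -1}, {"delta_pos": [0, 0.008, 0], "turn": [0, 0, 0], "fingers": -1}, {"delta_pos": [0, 0, 0], "turn": [0, 0, 0], "fingers": -1}, {"delta_pos": [0, 0, 0], "turn": [0, 0, 0], "fingers": -1}]'

```text
time_s: 23.1
tcp_pos: [475.4, 113.3, 32.0]
orientation: [0.484, 0.516, -0.515, -0.484]
contact_force: [0.6, 0.5, -2.1]
finger_gap: 10.6
```

Run:
```python
from h import *
c=cam("top");im=manip.grab_frame("top"); save("t_t",im,(150,180,430,280),2.8)
im=manip.grab_frame("wrist"); save("t_w",im,None,1.4)
```

```text
(no output)
```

View pics/t_w.png

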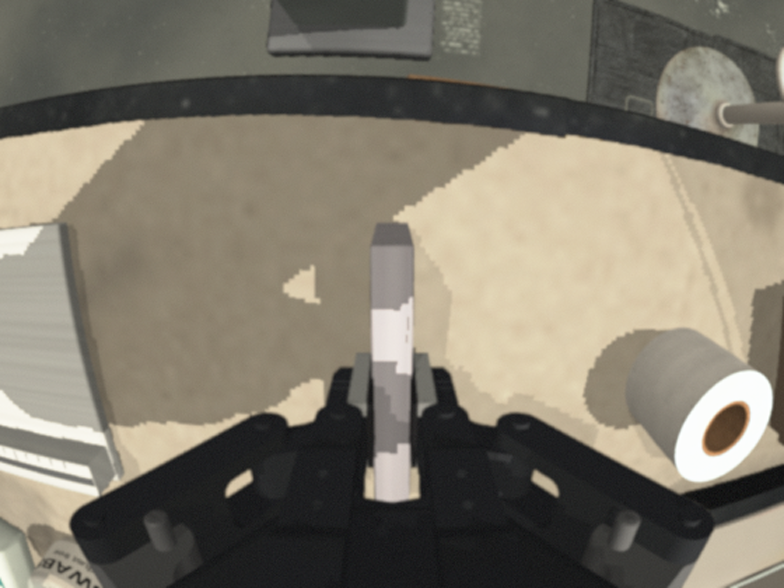

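Clear surroundings; expected bench contact at about TCP z 25.5.

Call:
arm_command --series '[{"delta_pos": [0, 0.003, 0], "turn": [0, 0, 0], "fingers": -1}, {"delta_pos": [0, 0.002, 0], "turn": [0, 0, 0], "fingers": -1}, {"delta_pos": [0, 0.001, 0], "turn": [0, 0, 0], "fingers": -1}, {"delta_pos": [0, 0, 0], "turn": [0, 0, 0], "fingers": -1}, {"delta_pos": [0, 0, 0], "turn": [0, 0, 0], "fingers": -1}]'

```text
time_s: 23.62
tcp_pos: [475.1, 113.5, 25.5]
orientation: [0.484, 0.516, -0.515, -0.484]
contact_force: [0.6, -0.3, -1.7]
finger_gap: 10.9
```

Call:
arm_command --series '[{"delta_pos": [0, 0.001, 0], "turn": [0, 0, 0], "fingers": -1}, {"delta_pos": [0, 0, 0], "turn": [0, 0, 0], "fingers": -1}]'

```text
time_s: 23.78
tcp_pos: [475.3, 113.5, 25.5]
orientation: [0.484, 0.516, -0.515, -0.484]
contact_force: [-3.7, -0.0, 4.8]
finger_gap: 10.8
```

Call:
arm_command --series '[{"delta_pos": [0, 0, 0], "turn": [0, 0, 0], "fingers": -0.6}, {"delta_pos": [0, 0, 0], "turn": [0, 0, 0], "fingers": -0.4}, {"delta_pos": [0, 0, 0], "turn": [0, 0, 0], "fingers": -0.2}, {"delta_pos": [0, 0, 0], "turn": [0, 0, 0], "fingers": -0.2}, {"delta_pos": [0, 0, 0], "turn": [0, 0, 0], "fingers": -0.2}, {"delta_pos": [0, -0.015, 0], "turn": [0, 0, 0], "fingers": -0.2}, {"delta_pos": [0, -0.035, 0], "turn": [0, 0, 0], "fingers": -0.2}, {"delta_pos": [0, -0.035, 0], "turn": [0, 0, 0], "fingers": -0.2}, {"delta_pos": [0, -0.035, 0], "turn": [0, 0, 0], "fingers": -0.2}, {"delta_pos": [0, -0.035, 0], "turn": [0, 0, 0], "fingers": -0.2}, {"delta_pos": [0, -0.025, 0], "turn": [0, 0, 0], "fingers": -0.2}, {"delta_pos": [-0.03, 0, 0], "turn": [0, 0, 0], "fingers": -0.2}, {"delta_pos": [-0.035, 0, 0], "turn": [0, 0, 0], "fingers": -0.2}, {"delta_pos": [-0.035, 0, 0], "turn": [0, 0, 0], "fingers": -0.2}, {"delta_pos": [-0.035, 0, 0], "turn": [0, 0, 0], "fingers": -0.2}, {"delta_pos": [-0.035, 0, 0], "turn": [0, 0, 0], "fingers": -0.2}, {"delta_pos": [-0.035, 0, 0], "turn": [0, 0, 0], "fingers": -0.2}, {"delta_pos": [-0.035, 0, 0], "turn": [0, 0, 0], "fingers": -0.2}, {"delta_pos": [0, 0, 0], "turn": [0, 0, 0], "fingers": -0.2}, {"delta_pos": [0, 0, 0], "turn": [0, 0, 0], "fingers": -0.2}]'

```text
time_s: 25.45
tcp_pos: [489.8, -127.7, 204.0]
orientation: [-0.485, -0.514, 0.515, 0.485]
contact_force: [0.8, 0.0, -0.1]
finger_gap: 33.7
```

Call:
arm_command --series '[{"delta_pos": [-0.035, 0, 0], "turn": [0, 0, 0], "fingers": -0.2}, {"delta_pos": [-0.035, 0, 0], "turn": [0, 0, 0], "fingers": -0.2}, {"delta_pos": [0, 0, 0], "turn": [0, 0, 0], "fingers": -0.2}, {"delta_pos": [0, 0, 0], "turn": [0, 0, 0], "fingers": -0.2}, {"delta_pos": [0, 0, 0], "turn": [0, 0, 0], "fingers": -0.2}, {"delta_pos": [0, 0, 0], "turn": [0, 0, 0], "fingers": -0.2}]'

```text
time_s: 25.95
tcp_pos: [494.7, -194.6, 204.4]
orientation: [0.484, 0.516, -0.516, -0.484]
contact_force: [-0.5, -0.3, -0.4]
finger_gap: 34.2
```

Run:
```python
from h import *
p,r=tool(); print(p)
c=cam("wrist");im=manip.grab_frame("wrist"); save("u_w",im,None,1.4); save("u_z",im,(60,100,360,280),2.6)
np.save("u_w.npy",im); np.save("u_c.npy",c[0],allow_pickle=True); print(c[0]["position"])
im=manip.grab_frame("scene"); save("u_s",im,(150,150,470,340),2.5)
```

```text
[ 494.73258164 -194.64422804  204.42773819]
[ 422.20233491 -200.27892606  346.89119502]
```

View pics/u_w.png

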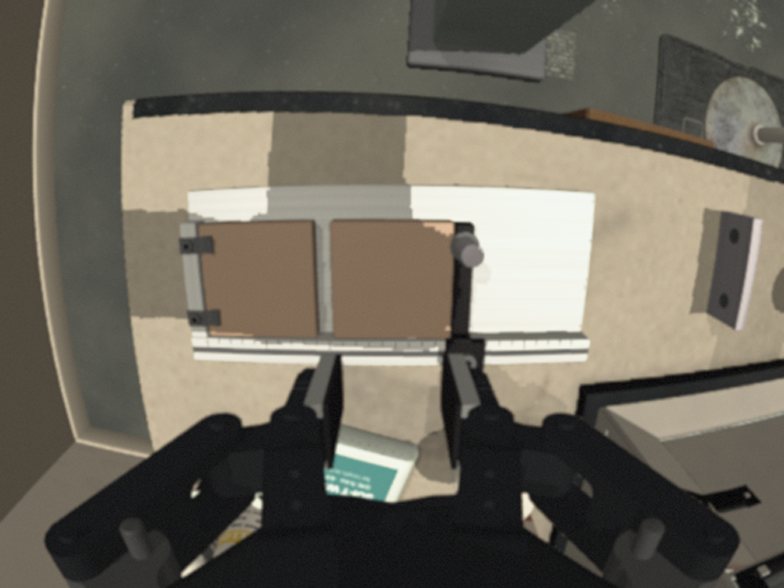

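View pics/u_z.png

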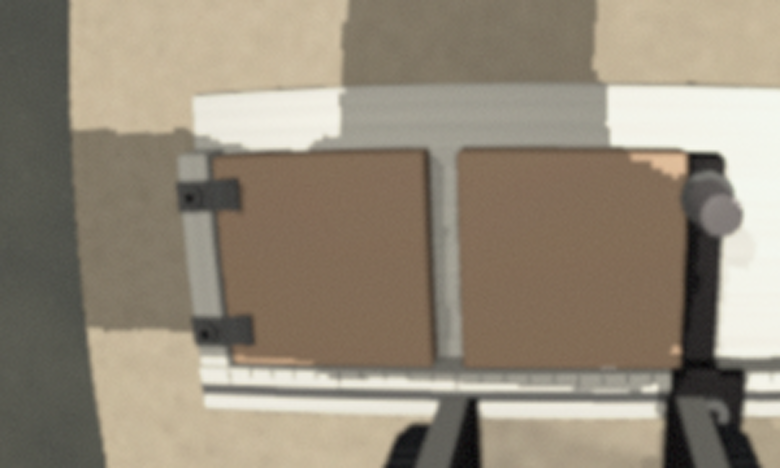

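View pics/u_s.png

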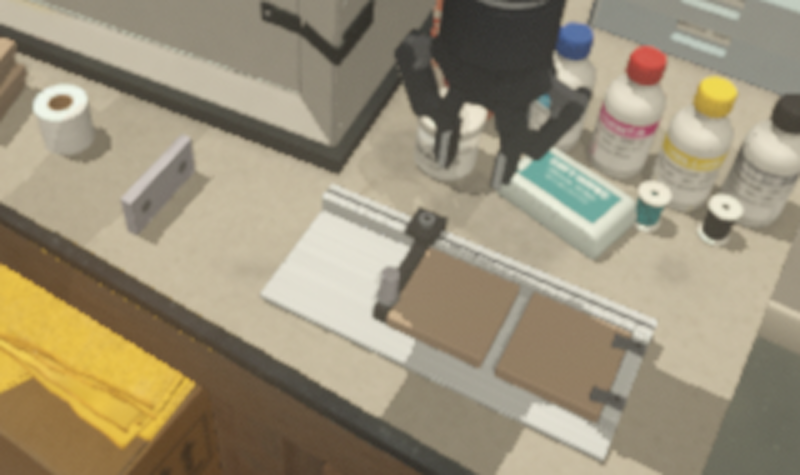

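Run:
```python
from h import *
im=np.load("u_w.npy"); c=(np.load("u_c.npy",allow_pickle=True).item(),"wrist")
S=cv2.cvtColor(im,cv2.COLOR_RGB2HSV)[...,1]; V=cv2.cvtColor(im,cv2.COLOR_RGB2GRAY)
o=np.array([510.2,-196.3]);a=np.radians(3.45)
m=(S>48).astype(np.uint8)
for roi in[(130,150,232,246),(230,150,326,243)]:
    for k,v in sides(c,m,roi).items():
        w=(v[0],v[1]) if 'x' in k else (v[1],v[0]); print(k,*v,toboard(np.array(w),o,a).round(2))
def lev(arr,i,d,t):
    while arr[i]<t: i+=d
    return i-d*(arr[i]-t)/(arr[i]-arr[i-d])
for row in(165,180,200,220,232):
    s=S[row].astype(float); l=lev(s,231,-1,48); r=lev(s,231,1,48)
    A=toboard(plane(c,[(l,row)],10),o,a)[0]; B=toboard(plane(c,[(r,row)],26),o,a)[0]; B2=toboard(plane(c,[(r,row)],10),o,a)[0]
    print(row,round(l,2),round(r,2),A.round(2),B.round(2),B2.round(2))
print(S[200,218:244],V[200,218:244]); print("stop",V[200,310:340],S[200,310:340])
for col in (160,200,250,290,310): print(col, V[232:250,col], S[232:250,col])
```

```text
+x 559.63 -298.22 4.56 False 60 0.21 [[  43.21 -104.71]]
-x 471.88 -298.22 3.92 True 69 0.34 [[-44.38 -99.43]]
+y -253.02 516.67 3.36 True 71 0.34 [[  3.05 -57.01]]
-y -340.51 516.67 3.26 False 43 0.36 [[  -2.22 -144.34]]
+x 552.9 -191.94 3.72 False 70 0.05 [[42.88  1.78]]
-x 465.7 -191.94 2.85 True 77 0.25 [[-44.16   7.03]]
+y -148.97 510.93 3.46 False 44 0.35 [[ 3.58 47.2 ]]
-y -238.55 510.93 3.56 False 71 0.28 [[ -1.81 -42.22]]
165 224.74 235.31 [-36.1  -56.24] [-38.46 -42.75] [-35.99 -44.95]
180 225.23 235.6 [-19.91 -56.23] [-23.09 -42.83] [-19.85 -45.03]
200 225.93 236.22 [  2.16 -56.28] [ -2.14 -42.8 ] [  2.15 -45.  ]
220 226.7 236.79 [ 24.97 -56.4 ] [ 19.52 -42.93] [ 24.88 -45.13]
232 227.27 237.32 [ 39.09 -56.42] [ 32.93 -42.86] [ 38.96 -45.07]
[84 86 83 82 86 84 84 74 46 31 22 23 26 24 24 23 25 27 43 66 80 83 83 82
 82 86] [110 112 111 110 106  99  83  70  84 111 127 133 136 148 158 160 159 153
 132 114 111 112 112 113 113 112]
stop [111 113 111 111 112 112 111 112 112 113 111 106  94  67  35  25  26  29
  34  46  45  42  44  44  46  55 110 176 221 230] [85 86 85 87 83 84 84 84 86 82 85 86 84 79 77 31 19  9 21 16 21 17 28 11
 26 22 25 24 22 15]
160 [111 111 111 110 115 137 154 145 130 157 204 230 234 235 234 221 169 118] [86 88 85 86 86 83 83 75 47 27 24 14 15 15 15 23 21 17]
200 [111 110 111 109 111 111 109 110 104 105 119 135 145 173 214 230 225 179] [86 86 83 86 84 85 88 81 70 36 25 22 24 23 24 15 18 24]
250 [111 112 111 112 111 112 110 111 107  99 104 122 144 153 159 190 225 222] [86 85 87 89 86 84 87 89 83 58 31 23 23 23 25 24 18 20]
290 [111 111 113 111 113 112 111 111 112 108 107 121 144 151 151 152 157 174] [85 86 84 86 86 88 85 85 80 58 34 25 23 23 22 21 24 23]
310 [112 112 112 110 110 110 111 110 107 103 105 117 132 139 143 164 204 225] [84 85 85 86 86 86 85 88 81 67 35 21 21 23 23 23 24 19]
```

```bash
python3 -c "
from cell import manip
s=manip.state(); print(s['time_s'],s['contact_force']); print(manip.hand_in())"
```

```text
26.05 [0.20940481 0.10795668 0.04479814]
the job is handed in; nothing more can be done
None
```

The loose blank is laid and the row is closed. I handed the job in at 26 s of the 70 s limit, with the arm clear of everything; the hand-in gave no verdict.

**What I did**
1. Stood the spacer bar on the board between the blanks.
2. Pushed the loose blank against the back fence with the shut fingers until it met resistance, about 8 N.
3. Pushed the sliding stop by its post until the blank, bar and laid blank were all in contact, about 12 N.
4. Re-centred the gripper on the bar, gripped it and lifted it straight out. I stood it on the bench left of the board, near where it started.

**Last checks, from the wrist and scene pictures**
- **Gap:** its two sides are parallel to within about 0.1°. Two readings of its width disagree: 13.5 mm with the laid blank's bottom edge and about 12.6 mm with its top edge, against a nominal 12 mm. I put this down to the dark side face and pixel size, and did not resolve it further.
- **Loose blank:** its near edge measured y = -42.8 mm (nominal -43) and its stop-side edge 47.2 mm (nominal 47). Its fence edge is in line with the laid blank's to about 0.3 mm.
- **Sliding stop:** no gap is visible between its face and the blank.
- **Bar and bystanders:** the bar stands upright on the bench, clear of the board. The jar, wipes pack and tape looked undisturbed, though I did not measure them.

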